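# Turn a lamp mounting plate face down on the assembly board

### The arm

A 6-joint arm with a two-finger parallel gripper is mounted at the origin on a cart in front of the work surface, level with it; the furniture and walls round the work are solid. World frame = base frame: x ahead of the robot, y to its left, z up, the work surface at z = 0. Lengths are in m, angles in rad, forces in N, time in s.
With the tool pointing down it reaches from about 0.375 to 0.925 m from the base axis. Payload 5.7 kg.
Tool frame: the origin (TCP) lies midway between the tips of the shut fingers; the grasp point (between the pads) lies 19 mm behind it; x points along the fingers, y is the direction in which the jaws open and shut, and the axes are right-handed (so a half turn about x gives the same grasp; the last joint's range is limited). The gripper opens to 85 mm and grips with 20 to 120 N. Pads are 22 mm wide; open, the fingers measure 114 mm over their backs; the gripper's body (76 mm by 85 mm) begins 54 mm behind the grasp point. The pads swing forward as they close: fully open they stand 13 mm farther back than shut.
Start: joints at [-1.229, 0.359, 1.51, -0, 1.272, -0.115], TCP at [0.265, -0.538, 0.231] pointing down, gripper open.
Joint ranges: [-2.97, 2.97], [-1.01, 2.36], [0.21, 2.38], [-0.96, 4.11], [0.2, 2.71], [-2.98, 2.98]. Speed limits (rad/s): [2.39, 2.39, 3.14, 3.14, 3.14, 3.14].

### API

Orientations are given as a unit quaternion [x, y, z, w].
In Python, from plant import env gives the robot as it stands.
- The arm moves only by the tool step_arm, never from a script. Its argument "increments" is a list of rows, each a list of 7 numbers: the finger opening in mm, from 0 to 85.4, then the shift along the tool's x, y, z as a fraction of full scale, then the turn, a rotation vector about the tool's x, y, z as a fraction of full scale. A call has 1 to 10 rows; each row shifts and turns the commanded pose from where the row before left it, along the tool's axes as they then stand; what a row does not reach is not made up. Full scale, the value 1, is 100 mm for a shift and 45 degrees for a turn. A row lasts 1/10 s, in which the tool goes at most 50 mm and 8.59 degrees, less where a joint would pass 70% of its speed; a pose out of reach is approached as far as the arm can. A call with a number of a shift or a turn outside -1 to 1 is refused whole. A call with a gripper value outside its range is refused whole. The fingers move at their own pace and stop on an object; "grip_force" is the grip in N (left out, the last holds). Time passes only in rows, so rows that do not move let the fingers close. It gives the time, the measured TCP pose, the force and the opening at its end, in the units of the state.
- env.get_state(): the state, without advancing time (a new reading comes with each control period).
- env.capture(name): name is "scene" or "top" or "wrist"; returns (picture, depth): 480x640x3 uint8, red, green, blue; 480x640 float32, m along the optical axis (not along the pixel's ray), 0 where there is no reading.
- env.camera_params(name): a dict with "K" (3x3 intrinsics, pixels), "R" (3x3) and "t" (3): a world point X has camera coordinates R X + t. Camera axes: x right, y down, z forward; pixel columns grow to the right and rows downward; lengths in m; the calibration is good to about 2 mm. The wrist camera is an equidistant fisheye: a pixel r from the principal point sees the ray r / f radians off the axis. A picture is of the moment at which its call begins: read the wrist's pose just before it. camera_params takes no time and is no camera call; for the wrist camera it gives the pose at the moment of the call.
- env.finish_job(): hands the job in, once; it reports no verdict.
The state is a dict: "time_s": time; "qpos": joint angles; "qd": joint speeds; "joint_efforts": joint torques, N m; "tool_pos": TCP position; "eef_rot": TCP orientation; "ft_force": force on the tool from outside, world axes, zero at the start; "torque": the same for the moment, N m; "finger_gap": finger opening in m.
Only numpy, scipy, OpenCV 4.12 (cv2) and the standard library are available. Lean on these libraries where they do the work, as an engineer would, in place of code of your own. Each camera call takes 0.05 s, during which the arm holds its last target. There are 200 camera calls.

### The job

Turn the dark wooden lamp mounting plate over onto the padded assembly board: push it along the bench against the board's front step, work its near edge up with the fingertips until it tips over the step and lies face down on the grey pad, then push it squarely home against the fence at the back of the board. It is too wide to grip and its veneer is delicate, so keep finger forces on it clearly under 20 N, leave the things beside the board where they are, and let go at the end.

Things in the scene. Friction and masses are not known exactly. Their poses are not given: they have to be found in the camera images.
- plate_centre (a point): Centre (half-way up) of the loose lamp mounting plate, a flat wooden rectangle 100 (its x) x 130 (its y) x 14 (its z) mm, 0.15 to 0.27 kg. Its z points out of the dark face with the round brass rosette; the back is pale plywood. It starts lying face up on the bench, 10 to 35 mm before the board's step, its x pointing roughly towards the step.
- plate: The same plate: origin at the centre of its pale back, same axes. Surfaces and finger pads hold it by friction (coefficient at least about 0.5): with its far edge against the step, a fingertip pushing on its near edge with about 6 to 12 N can drag that edge upwards. Carry the edge on round past upright, pressing less: it falls over by itself once about 30 degrees past upright.
- board: Assembly board, fixed: 150 (its x) x 190 (its y) x 22 mm, light wood, grey padded top. Origin at the centre of its underside; x points away from the robot to the fence, z up. Its front is a vertical step, 22 mm high, at x = -75 mm. The back fence stands 20 mm above the pad; its front face is at x = +57 mm, so a plate home against it has its centre at x = +7 mm, z = 29 mm.
- board_step (a point): Middle of the upper front edge of the board's step (22 mm above the bench); same axes as the board.
- lamp_holder_centre (a point): Bystander: cream and brass lamp holder, standing, 37 mm wide, 47 mm tall (its centre), beside the board on its +y side.
- driver_centre (a point): Bystander: small screwdriver with red handle, lying, 128 mm long (along its x), 18 mm thick, on the -y side of the plate and board.
- terminal_centre (a point): Bystander: white screw terminal strip, lying, 18 x 58 x 13 mm (long along its y), on the -y side of the board.
Mind the look-alikes: they are no part of the job. What is shaped like the plate but blue is not meant. Of the things that look like the board, the larger one is meant.

How it is judged:
On the way, in this order (a step that is already met when the one before it is completed fails the run):
1. the plate, still lying on the bench, is pushed against the board's step (contact force between plate and board above 1 N and contact force between the fingers and plate above 1 N and angle between plate's own z axis and vertical below 0.3 rad), for 0.05 s.
2. the plate is pushed up on edge against the step by the fingers (tilted 35 to 85 degrees) (contact force between plate and board above 0.2 N and contact force between the fingers and plate above 0.2 N and angle between plate's own z axis and vertical between 0.61 and 1.48 rad), for 0.2 s.
3. the plate lies face down on the pad (angle between plate's own z axis and vertical above 3.04 rad and z of plate_centre in the frame of board between 0.025 and 0.033 m), for 0.2 s.
At the end, for the whole second after the job is handed in: The plate lies flat on the pad, face down (within 6 degrees), its far edge against the fence within 5 mm and square to it within 0.08 rad (4.6 degrees), its centre within 45 mm of the board's middle line, at rest and released (all of step 3 and x of plate_centre in the frame of board between 0.002 and 0.011 m and y of plate_centre in the frame of board between -0.045 and 0.045 m and angle between the x axis of plate and the x axis of board, either way round below 0.08 rad and linear speed of plate below 0.01 m/s and contact force between the arm and plate below 0.1 N); the robot touches nothing.
It fails at once if the fingers pressed on the plate with more than 20 N (contact force between the fingers and plate above 20 N).
It fails at once if the arm pressed on the plate with more than 20 N (contact force between the arm and plate above 20 N).
It fails at once if the lamp holder was shifted by more than 25 mm (distance of lamp_holder_centre from where it was at the start of the episode above 0.025 m).
It fails at once if the screwdriver was shifted by more than 25 mm (distance of driver_centre from where it was at the start of the episode above 0.025 m).
It fails at once if the terminal strip was shifted by more than 25 mm (distance of terminal_centre from where it was at the start of the episode above 0.025 m).
It also fails if it takes over 72 s, if anything falls off the work surface, if the arm or the gripper's body presses on something with over 40 N, if the wrist force passes 120 N, or if a joint passes its speed limit or range.

## Working session

There is one attempt and no reset: what is moved stays moved. The work goes in short steps, Python scripts to look and compute and a tool call to move; the robot and the scene stay as the last step left them, time stands still between calls to the robot, and variables do not carry over. Pictures are saved under pics/ and viewed, about 8 in all and at most 12, crops included, and the job is handed in when it is done.

Besides the shell and the picture viewer there is one more tool, called after "Call:" as name([rows], argument=value, ...), one row to a line, values as JSON. step_arm: Moves the arm, as the interface text tells. Its arguments: {"type":"object","properties":{"increments":{"type":"array","items":{"type":"array","items":{"type":"number"}}},"grip_force":{"type":"number"}},"required":["increments"]}

```bash
mkdir -p pics; ls; cat > h.py <<'E'
import numpy as np, cv2
from plant import env
def cap(n,f=None):
    p=env.camera_params(n); im,d=env.capture(n)
    im=im[:,:,::-1].copy()
    if f: cv2.imwrite('pics/'+f,im)
    return im,d,p
def pts(d,p):
    K=p['K'];v,u=np.mgrid[:d.shape[0],:d.shape[1]]
    c=np.stack([(u-K[0][2])/K[0][0]*d,(v-K[1][2])/K[1][1]*d,d],-1)
    return (c-np.array(p['t']))@np.array(p['R'])
E
python3 - <<'E'
from h import *
for n in('scene','top'):
    im,d,p=cap(n,n+'1.png'); np.savez(n+'.npz',im=im,d=d); print(n,np.round(p['K'],1).tolist(),np.round(p['R'],3).tolist(),np.round(p['t'],3))
print(env.get_state())
E
```

```text
pics
scene [[461.7, 0.0, 316.9], [0.0, 461.7, 242.6], [0.0, 0.0, 1.0]] [[-0.793, -0.609, -0.011], [-0.356, 0.478, -0.803], [0.494, -0.633, -0.596]] [0.468 0.233 0.768]
top [[561.9, 0.0, 327.0], [0.0, 561.9, 242.2], [0.0, 0.0, 1.0]] [[0.003, -1.0, -0.014], [-0.999, -0.002, -0.052], [0.052, 0.014, -0.999]] [0.009 0.567 1.067]
{'time_s': 0.1, 'qpos': array([-1.22905823e+00,  3.59428378e-01,  1.51131256e+00,  8.78389268e-06,
        1.27247561e+00, -1.15070936e-01]), 'qd': array([ 0.00034596, -0.00186235, -0.00322222,  0.00048152,  0.00029014,
        0.00281838]), 'joint_efforts': array([-2.38265802e-04, -5.28650200e+01, -2.79347903e+01, -3.64132411e-04,
        5.06812692e-03, -4.91316155e-05]), 'tool_pos': array([ 0.26446303, -0.5379093 ,  0.23054479]), 'eef_rot': array([-0.68868043, -0.16067562,  0.68880439, -0.15953405]), 'ft_force': array([ 0.00155243, -0.4053075 , -0.43483161]), 'torque': array([-0.00448573,  0.05613169,  0.02777243]), 'finger_gap': 0.08520421340911978}
```

View pics/top1.png

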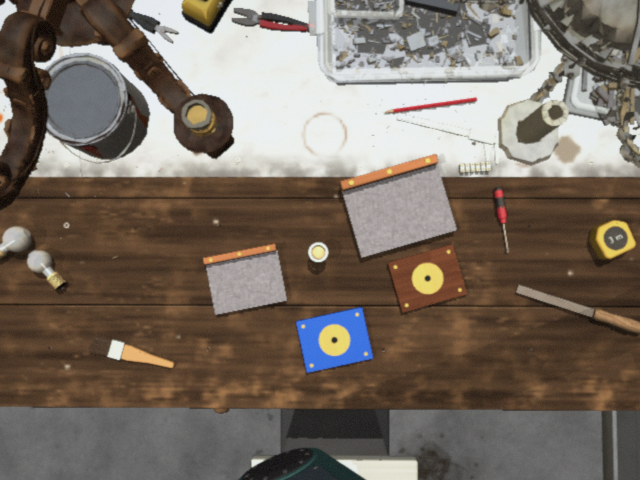

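View pics/scene1.png

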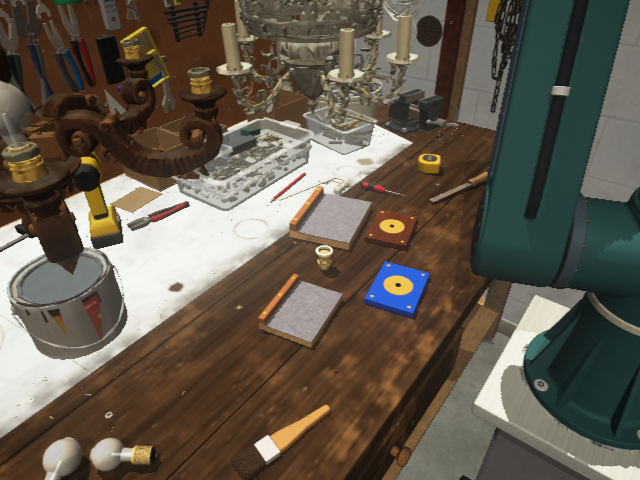

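Top view: the big board has its pad centre near (400,212) and fence along (342,185)–(437,158). The dark plate is at (428,278), the blue decoy at (335,340), the lamp holder at (318,252), the screwdriver at (502,215) and the terminal at (474,168). The scene view agrees.

```bash
python3 - <<'E'
from h import *
def ray(p,u,v,z):
    K,R,t=map(np.array,(p['K'],p['R'],p['t'])); r=R.T@np.linalg.inv(K)@[u,v,1]; c=-R.T@t
    return c+r*(z-c[2])/r[2]
def tri(ps,uvs):
    A=[];b=[]
    for p,(u,v) in zip(ps,uvs):
        K,R,t=map(np.array,(p['K'],p['R'],p['t'])); r=R.T@np.linalg.inv(K)@[u,v,1]; r/=np.linalg.norm(r);c=-R.T@t
        M=np.eye(3)-np.outer(r,r);A.append(M);b.append(M@c)
    return np.linalg.solve(sum(A),sum(b))
P={n:env.camera_params(n) for n in('top','scene')}
D={n:np.load(n+'.npz') for n in P}
def big(m,near):
    n,l,s,c=cv2.connectedComponentsWithStats(m.astype(np.uint8)); 
    k=[i for i in range(1,n) if s[i,4]>60]; i=min(k,key=lambda i:np.hypot(*(c[i]-near))); return l==i,c[i]
near={'top':dict(pl=(428,278),pad=(400,212)),'scene':dict(pl=(392,227),pad=(332,218))}
C={}
for n in P:
    im,d=D[n]['im'],D[n]['d']; hsv=cv2.cvtColor(im,cv2.COLOR_BGR2HSV); X=pts(d,P[n])
    h,s,v=[hsv[...,i].astype(int) for i in range(3)]
    y,cy=big((h>18)&(h<35)&(s>90)&(v>130),near[n]['pl'])
    g,cg=big(cv2.morphologyEx(((s<60)&(v>90)&(v<200)).astype(np.uint8),cv2.MORPH_OPEN,np.ones((3,3))),near[n]['pad'])
    C[n]=(cy,cg)
    print(n,'rosette',cy,y.sum(),np.median(X[y],0),'pad',cg,g.sum(),np.median(X[g],0))
    cn,_=cv2.findContours(g.astype(np.uint8),0,2); r=cv2.minAreaRect(max(cn,key=len)); 
    B=cv2.boxPoints(r); print(' pad box',[np.round(ray(P[n],*q,.022),4).tolist() for q in B])
    # plate outline by height around rosette
    hm=(X[...,2]>.007)&(d>0)&(~g); cyw=np.median(X[y],0)
    hm&=(np.hypot(X[...,0]-cyw[0],X[...,1]-cyw[1])<.1)&(X[...,2]<.02)
    hm=cv2.morphologyEx(hm.astype(np.uint8),cv2.MORPH_OPEN,np.ones((5,5)))
    q,_=big(hm,cy); cn,_=cv2.findContours(q.astype(np.uint8),0,2); cn=max(cn,key=len)[:,0]
    W=np.array([ray(P[n],*a,.014)[:2] for a in cn]).astype(np.float32); print(' plate rect',cv2.minAreaRect(W*1000),'z',np.median(X[q][:,2]))
    if n=='top':
        a=(X[...,2]>.009)&(d>0)&(X[...,0]<.85)&(X[...,0]>.3)&(abs(X[...,1])<.5)&(X[...,2]<.12)
        nn,l,st,c=cv2.connectedComponentsWithStats(a.astype(np.uint8))
        for i in range(1,nn):
            if st[i,4]>40: print('  comp',st[i].tolist(),np.round(X[l==i].min(0),3),np.round(X[l==i].max(0),3))
print('rosette tri',tri([P['top'],P['scene']],[C['top'][0],C['scene'][0]]))
print('pad tri',tri([P['top'],P['scene']],[C['top'][1],C['scene'][1]]))
# pad line fits in top depth
E
```

```text
top rosette [427.19201031 277.93041237] 776 [ 0.4985382  -0.18111616  0.01299037] pad [403.94438371 208.11492211] 7318 [ 0.63069168 -0.13439014  0.02023937]
 pad box [[0.6729, -0.0139, 0.022], [0.7621, -0.3144, 0.022], [0.625, -0.3524, 0.022], [0.5365, -0.0539, 0.022]]
 plate rect ((498.046875, -181.66339111328125), (99.51171112060547, 130.09698486328125), 16.07599449157715) z 0.012604913299660778
  comp [51, 80, 72, 55, 2864] [0.752 0.373 0.112] [0.85 0.5  0.12]
  comp [68, 81, 82, 83, 2112] [0.717 0.355 0.009] [0.85  0.499 0.12 ]
  comp [563, 85, 46, 34, 766] [ 0.796 -0.5    0.009] [ 0.85 -0.43  0.09]
  comp [340, 154, 117, 104, 7870] [ 0.538 -0.236  0.009] [ 0.734 -0.014  0.046]
  comp [460, 162, 31, 11, 185] [ 0.703 -0.305  0.009] [ 0.724 -0.246  0.018]
  comp [494, 187, 13, 37, 289] [ 0.604 -0.335  0.009] [ 0.674 -0.312  0.02 ]
  comp [591, 228, 9, 19, 102] [ 0.56  -0.5    0.009] [ 0.594 -0.495  0.036]
  comp [309, 243, 20, 19, 307] [0.53  0.008 0.013] [0.564 0.044 0.051]
  comp [204, 244, 84, 71, 4237] [0.428 0.088 0.009] [0.563 0.245 0.034]
  comp [388, 245, 80, 68, 3399] [ 0.433 -0.257  0.009] [ 0.562 -0.107  0.02 ]
  comp [538, 292, 60, 28, 338] [ 0.422 -0.5    0.009] [ 0.472 -0.393  0.023]
  comp [297, 308, 77, 65, 3414] [ 0.319 -0.077  0.009] [0.441 0.068 0.02 ]
scene rosette [391.5620155  225.76356589] 258 [ 0.49818249 -0.17675999  0.01397169] pad [335.00744417 216.54962779] 2418 [ 0.62649325 -0.11812216  0.02114887]
 pad box [[0.6632, -0.0135, 0.022], [0.7532, -0.3034, 0.022], [0.5782, -0.2398, 0.022], [0.5232, 0.0166, 0.022]]
 plate rect ((497.45989990234375, -172.79620361328125), (100.62822723388672, 137.73252868652344), 16.357542037963867) z 0.0132168952549194
rosette tri [ 0.49930352 -0.18112369  0.01208815]
pad tri [ 0.63513157 -0.1368673   0.00888536]
```

```bash
python3 - <<'E'
from h import *
p=env.camera_params('top');D=np.load('top.npz');X=pts(D['d'],p)
m=(X[...,2]>.017)&(X[...,2]<.027)&(X[...,0]>.52)&(X[...,0]<.76)&(X[...,1]>-.245)&(X[...,1]<0)
m=cv2.morphologyEx(m.astype(np.uint8),cv2.MORPH_OPEN,np.ones((5,5)))
r=cv2.minAreaRect((X[m>0][:,:2]*1000).astype(np.float32)); print('pad',r,np.median(X[m>0][:,2]))
f=(X[...,2]>.034)&(X[...,2]<.06)&(X[...,0]>.6)&(X[...,0]<.76)&(X[...,1]>-.245)&(X[...,1]<0.01)
q=(X[f][:,:2]*1000).astype(np.float32); print('fence',cv2.minAreaRect(q),np.median(X[f][:,2]))
print(env.camera_params('wrist'))
E
```

```text
pad ((627.556640625, -127.99653625488281), (132.45167541503906, 189.70761108398438), 16.301929473876953) 0.02052224868364744
fence ((699.0382080078125, -107.01737976074219), (18.823257446289062, 189.96383666992188), 16.31600570678711) 0.04025893804398136
{'K': array([[371.64829954,   0.        , 321.15190354],
       [  0.        , 371.64829954, 237.75515101],
       [  0.        ,   0.        ,   1.        ]]), 'R': array([[ 0.44175477, -0.89713451, -0.00154773],
       [-0.85450379, -0.42128737,  0.30387534],
       [-0.27326909, -0.13291584, -0.95271055]]), 't': array([-0.59788178, -0.03875648,  0.38016486])}
```

```bash
cat > plan.py <<'E'
# plan rows in board-frame terms: (x,y,z) of TCP in board axes (mm), tilt phi (deg, + = fingers point forward to fence)
import json,os,sys,numpy as np
from scipy.spatial.transform import Rotation as R
from plant import env
A=np.radians(16.3); Rb=R.from_euler('z',A).as_matrix(); ob=np.array([.6362,-.1255,0])
SG=None
def rot(phi,sg):
    f=np.radians(phi); x=Rb@[np.sin(f),0,-np.cos(f)]; y=sg*Rb[:,1]; return np.column_stack([x,y,np.cross(x,y)])
def load():
    if os.path.exists('cmd.json'):
        c=json.load(open('cmd.json')); return np.array(c['p']),np.array(c['R']),c['sg']
    s=env.get_state(); M=R.from_quat(s['eef_rot']).as_matrix()
    sg=1 if M[:,1]@Rb[:,1]>0 else -1
    return s['tool_pos'],M,sg
def apply(p,M,row):
    return p+M@(np.array(row[1:4])*.1), M@R.from_rotvec(np.array(row[4:])*np.pi/4).as_matrix()
def bf(p): return np.round((Rb.T@(np.asarray(p)-ob))*1000,1)
def rows(targets,grip,save=True,dec=3):
    p,M,sg=load(); out=[]
    for x,y,z,phi,n in targets:
        T=ob+Rb@(np.array([x,y,z])/1000); G=rot(phi,sg); p0=p.copy()
        rv=R.from_matrix(M.T@G).as_rotvec(); M0=M.copy()
        for i in range(1,n+1):
            Gi=M0@R.from_rotvec(rv*i/n).as_matrix(); pi=p0+(T-p0)*i/n
            r=[grip]+[round(float(a),dec) for a in M.T@(pi-p)/.1]+[round(float(a),dec) for a in R.from_matrix(M.T@Gi).as_rotvec()/(np.pi/4)]
            r=[0.0+a if a else 0 for a in r]
            if max(map(abs,r[1:4]))>.5 or max(map(abs,r[4:]))>.19: print('TOO BIG',r)
            p,M=apply(p,M,r); out.append(r)
    for k in range(0,len(out),10): print(json.dumps(out[k:k+10]))
    if save: json.dump(dict(p=p.tolist(),R=M.tolist(),sg=sg),open('cmd.json','w'))
def st():
    s=env.get_state(); M=R.from_quat(s['eef_rot']).as_matrix(); x=Rb.T@M[:,0]
    print('t %.1f'%s['time_s'],'tcp',bf(s['tool_pos']),'phi %.1f'%np.degrees(np.arctan2(x[0],-x[2])),'F(board)',np.round(Rb.T@s['ft_force'],2),'gap %.3f'%s['finger_gap'],'q',np.round(s['qpos'],2))
    p,M,_=load(); print('cmd',bf(p))
E
python3 - <<'E'
from plan import *
st()
rows([(-235,-15,140,10,12),(-228,-15,40,10,4),(-228,-15,-4,10,4)],85)
E
```

```text
t 0.1 tcp [-472.5 -291.5  230.5] phi -0.0 F(board) [-0.11 -0.39 -0.43] gap 0.085 q [-1.23  0.36  1.51  0.    1.27 -0.12]
cmd [-472.5 -291.5  230.5]
[[85.0, 0.076, -0.193, -0.235, 0.018, 0.018, 0.002], [85.0, 0.079, -0.196, -0.23, 0.018, 0.019, 0.002], [85.0, 0.081, -0.2, -0.227, 0.019, 0.018, 0.001], [85.0, 0.085, -0.203, -0.222, 0.018, 0.019, 0.002], [85.0, 0.088, -0.206, -0.219, 0.018, 0.018, 0.002], [85.0, 0.091, -0.21, -0.214, 0.018, 0.019, 0.002], [85.0, 0.093, -0.213, -0.209, 0.019, 0.018, 0.001], [85.0, 0.097, -0.216, -0.206, 0.018, 0.019, 0.002], [85.0, 0.098, -0.219, -0.2, 0.018, 0.018, 0.002], [85.0, 0.102, -0.221, -0.197, 0.018, 0.019, 0.002]]
[[85.0, 0.104, -0.225, -0.191, 0.018, 0.018, 0.001], [85.0, 0.106, -0.228, -0.187, 0.019, 0.019, 0.002], [85.0, 0.249, 0, 0.026, 0, 0, 0], [85.0, 0.249, 0, 0.027, 0, 0, 0], [85.0, 0.25, 0, 0.026, 0, 0, 0], [85.0, 0.249, 0, 0.026, 0, 0, 0], [85.0, 0.108, 0, 0.019, 0, 0, 0], [85.0, 0.109, 0, 0.019, 0, 0, 0], [85.0, 0.108, 0, 0.02, 0, 0, 0], [85.0, 0.108, 0.001, 0.019, 0, 0, 0]]
```

Call:
step_arm([
  [85, 0.08, -0.19, -0.23, 0.018, 0.018, 0.002],
  [85, 0.08, -0.2, -0.23, 0.018, 0.018, 0.002],
  [85, 0.08, -0.2, -0.23, 0.018, 0.018, 0.002],
  [85, 0.08, -0.2, -0.22, 0.018, 0.018, 0.002],
  [85, 0.09, -0.21, -0.22, 0.018, 0.018, 0.002],
  [85, 0.09, -0.21, -0.21, 0.018, 0.018, 0.002],
  [85, 0.09, -0.21, -0.21, 0.018, 0.018, 0.002],
  [85, 0.1, -0.22, -0.21, 0.018, 0.018, 0.002],
  [85, 0.1, -0.22, -0.2, 0.018, 0.018, 0.002],
  [85, 0.1, -0.22, -0.2, 0.018, 0.018, 0.002],
])

```text
time_s: 1.1
tool_pos: [0.3898, -0.2602, 0.1545]
eef_rot: [0.747, 0.117, -0.647, 0.104]
ft_force: [1.0, 0.3, 0.5]
finger_gap: 0.0852
```

Call:
step_arm([
  [85, 0.1, -0.22, -0.19, 0.018, 0.018, 0.002],
  [85, 0.1, -0.22, -0.19, 0.018, 0.018, 0.002],
  [85, 0, 0, 0, 0, 0, 0],
  [85, 0, 0, 0, 0, 0, 0],
])

```text
time_s: 1.5
tool_pos: [0.4149, -0.207, 0.1404]
eef_rot: [0.757, 0.109, -0.638, 0.094]
ft_force: [-0.6, -0.7, -0.4]
finger_gap: 0.085
```

```bash
rm -f cmd.json; python3 - <<'E'
from plan import *
st()
rows([(-232,-15,60,10,4),(-230,-15,20,10,4),(-230,-15,20,10,2)],85)
E
```

```text
t 1.5 tcp [-235.3  -16.1  140.4] phi 9.7 F(board) [-0.8  -0.47 -0.45] gap 0.085 q [-0.73  0.23  2.    0.19  0.83  0.43]
cmd [-235.3  -16.1  140.4]
[[85.0, 0.2, -0.004, 0.026, 0.001, 0.002, -0.001], [85.0, 0.199, -0.003, 0.026, 0.002, 0.001, -0.001], [85.0, 0.2, -0.003, 0.026, 0.001, 0.002, -0.001], [85.0, 0.199, -0.003, 0.027, 0.002, 0.001, -0.001], [85.0, 0.099, 0, 0.012, 0, 0, 0], [85.0, 0.1, 0, 0.013, 0, 0, 0], [85.0, 0.099, 0, 0.012, 0, 0, 0], [85.0, 0.099, 0, 0.013, 0, 0, 0], [85.0, 0, 0, 0, 0, 0, 0], [85.0, 0, 0, 0, 0, 0, 0]]
```

Call:
step_arm([
  [85, 0.2, 0, 0.026, 0, 0, 0],
  [85, 0.2, 0, 0.026, 0, 0, 0],
  [85, 0.2, 0, 0.026, 0, 0, 0],
  [85, 0.2, -0.01, 0.026, 0.005, 0.006, -0.003],
  [85, 0.1, 0, 0.012, 0, 0, 0],
  [85, 0.1, 0, 0.012, 0, 0, 0],
  [85, 0.1, 0, 0.012, 0, 0, 0],
  [85, 0.1, 0, 0.012, 0, 0, 0],
  [85, 0, 0, 0, 0, 0, 0],
  [85, 0, 0, 0, 0, 0, 0],
])

```text
time_s: 2.5
tool_pos: [0.4203, -0.2053, 0.0197]
eef_rot: [0.759, 0.108, -0.636, 0.091]
ft_force: [0.5, -0.2, -0.3]
finger_gap: 0.0846
```

```bash
rm -f cmd.json; python3 - <<'E'
from plan import *
from h import cap
st()
im,d,p=cap('wrist','w1.png'); cap('scene','s2.png')
import cv2
s=cv2.imread('pics/s2.png')[150:330,260:500]; s=cv2.resize(s,None,fx=2,fy=2,interpolation=cv2.INTER_CUBIC); im=cv2.resize(im,(480,360))
cv2.imwrite('pics/c2.png',cv2.vconcat([s,im[:,:480]]) if s.shape[1]==480 else s)
rows([(-230,-15,-6,10,4)],85,save=False)
E
```

```text
t 2.5 tcp [-229.6  -16.    19.7] phi 10.0 F(board) [ 0.44 -0.37 -0.29] gap 0.085 q [-0.72  0.47  2.1   0.31  0.5   0.3 ]
cmd [-229.6  -16.    19.7]
[[85.0, 0.064, -0.003, 0.013, 0, 0, -0.001], [85.0, 0.064, -0.003, 0.013, -0.001, -0.001, 0], [85.0, 0.064, -0.004, 0.012, 0, 0, -0.001], [85.0, 0.065, -0.003, 0.013, 0, 0, -0.001]]
```

View pics/c2.png

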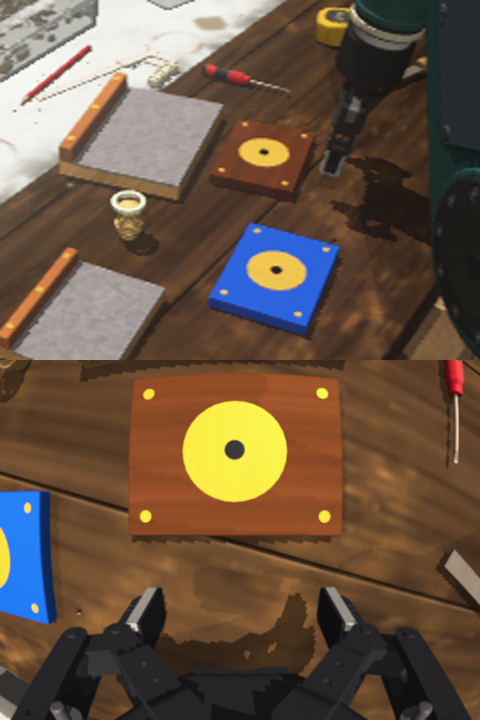

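The fingers stand open before the plate's near edge, square and centred, clear of the blue plate and the driver.

Call:
step_arm([
  [85, 0.065, 0, 0.012, 0, 0, 0],
  [85, 0.065, 0, 0.012, 0, 0, 0],
  [85, 0.065, 0, 0.012, 0, 0, 0],
  [85, 0.065, 0, 0.012, 0, 0, 0],
  [85, 0.02, 0, 0.003, 0, 0, 0],
  [85, 0, 0, 0, 0, 0, 0],
])

```text
time_s: 3.2
tool_pos: [0.4198, -0.2052, -0.0092]
eef_rot: [0.758, 0.108, -0.636, 0.091]
ft_force: [-0.2, 0.9, 0.3]
finger_gap: 0.0848
```

Call:
step_arm([
  [85, 0.01, 0, 0.002, 0, 0, 0],
  [85, 0.01, 0, 0.002, 0, 0, 0],
  [85, 0, 0, 0, 0, 0, 0],
])

```text
time_s: 3.5
tool_pos: [0.4202, -0.2055, -0.0106]
eef_rot: [0.759, 0.108, -0.636, 0.091]
ft_force: [0.6, 0.5, -0.1]
finger_gap: 0.0852
```

Call:
step_arm([
  [85, 0.007, 0, -0.039, 0, 0, 0],
  [85, 0.007, 0, -0.039, 0, 0, 0],
  [85, 0.007, 0, -0.039, 0, 0, 0],
  [85, 0.007, 0, -0.039, 0, 0, 0],
  [85, 0.007, 0, -0.039, 0, 0, 0],
  [85, 0.007, 0, -0.039, 0, 0, 0],
  [85, 0.007, 0, -0.039, 0, 0, 0],
  [85, 0.007, 0, -0.039, 0, 0, 0],
  [85, 0.007, 0, -0.039, 0, 0, 0],
  [85, 0, 0, 0, 0, 0, 0],
])

```text
time_s: 4.5
tool_pos: [0.4549, -0.1955, -0.0107]
eef_rot: [0.759, 0.108, -0.636, 0.091]
ft_force: [-0.5, -0.7, 0.7]
finger_gap: 0.0847
```

```bash
python3 -c "
from plan import *
st()"
```

```text
t 4.5 tcp [-193.6  -16.3  -10.7] phi 10.1 F(board) [-0.66 -0.54  0.7 ] gap 0.085 q [-0.65  0.55  2.06  0.33  0.44  0.34]
cmd [-193.6  -16.3  -10.7]
```

Call:
step_arm([
  [85, 0.0035, 0, -0.02, 0, 0, 0],
  [85, 0.0035, 0, -0.02, 0, 0, 0],
  [85, 0.0035, 0, -0.02, 0, 0, 0],
  [85, 0.0017, 0, -0.01, 0, 0, 0],
  [85, 0, 0, 0, 0, 0, 0],
])

```text
time_s: 5.0
tool_pos: [0.4614, -0.1935, -0.0108]
eef_rot: [0.759, 0.108, -0.636, 0.091]
ft_force: [0.1, 0.3, -0.4]
finger_gap: 0.085
```

Call:
step_arm([
  [85, 0.0017, 0, -0.01, 0, 0, 0],
  [85, 0, 0, 0, 0, 0, 0],
])

```text
time_s: 5.2
tool_pos: [0.4622, -0.1932, -0.0108]
eef_rot: [0.759, 0.108, -0.636, 0.091]
ft_force: [-0.7, -0.4, -0.1]
finger_gap: 0.0854
```

Call:
step_arm([
  [85, 0.0017, 0, -0.01, 0, 0, 0],
  [85, 0, 0, 0, 0, 0, 0],
])

```text
time_s: 5.4
tool_pos: [0.4632, -0.1929, -0.0107]
eef_rot: [0.759, 0.108, -0.636, 0.091]
ft_force: [-0.5, -0.3, 0.1]
finger_gap: 0.085
```

```bash
cat > ros.py <<'E'
from plan import *
from h import *
def ros(z=.014,ret=False):
    im,d,p=cap('top'); hsv=cv2.cvtColor(im,cv2.COLOR_BGR2HSV); h,s,v=[hsv[...,i].astype(int) for i in range(3)]
    m=((h>18)&(h<35)&(s>90)&(v>120)); X=pts(d,p); q=np.array([bf(a) for a in X[m]]) if m.any() else np.zeros((0,3))
    k=(abs(q[:,0]+110)<100)&(abs(q[:,1])<60)
    q=q[k]; print('rosette',len(q),np.round(q.mean(0),1),'range',q.min(0),q.max(0))
E
python3 -c "
from ros import *
st();ros()"
```

```text
t 5.4 tcp [-185.   -16.1  -10.7] phi 10.0 F(board) [-0.58 -0.09  0.07] gap 0.085 q [-0.64  0.55  2.05  0.32  0.45  0.37]
cmd [-185.   -16.1  -10.7]
rosette 797 [-126.7  -12.8   13. ] range [-168.8  -44.5    5.8] [-85.8  41.8  19. ]
```

Call:
step_arm([
  [85, 0.0017, 0, -0.01, 0, 0, 0],
  [85, 0, 0, 0, 0, 0, 0],
])

```text
time_s: 5.65
tool_pos: [0.4642, -0.1927, -0.0107]
eef_rot: [0.759, 0.108, -0.636, 0.091]
ft_force: [-1.0, 0.4, -0.8]
finger_gap: 0.085
```

Call:
step_arm([
  [85, 0.0017, 0, -0.01, 0, 0, 0],
  [85, 0, 0, 0, 0, 0, 0],
])

```text
time_s: 5.85
tool_pos: [0.4652, -0.1923, -0.0107]
eef_rot: [0.759, 0.108, -0.636, 0.091]
ft_force: [0.2, 1.0, 0.1]
finger_gap: 0.0852
```

Call:
step_arm([
  [85, 0.0017, 0, -0.01, 0, 0, 0],
  [85, 0, 0, 0, 0, 0, 0],
])

```text
time_s: 6.05
tool_pos: [0.4656, -0.1921, -0.0108]
eef_rot: [0.758, 0.108, -0.636, 0.091]
ft_force: [-3.8, -1.9, 0.8]
finger_gap: 0.0849
```

Call:
step_arm([
  [85, 0.001, 0, -0.005, 0, 0, 0],
  [85, 0, 0, 0, 0, 0, 0],
])

```text
time_s: 6.25
tool_pos: [0.4657, -0.1921, -0.0108]
eef_rot: [0.758, 0.108, -0.636, 0.091]
ft_force: [-6.3, -3.3, 2.3]
finger_gap: 0.0853
```

```bash
python3 -c "
from ros import *
st();ros()"
```

```text
t 6.2 tcp [-182.3  -16.1  -10.8] phi 10.0 F(board) [-7.02 -1.41  2.34] gap 0.085 q [-0.63  0.56  2.04  0.32  0.45  0.38]
cmd [-182.3  -16.1  -10.8]
rosette 806 [-124.6  -13.    13. ] range [-166.   -45.6    7. ] [-83.9  41.7  20.7]
```

```bash
cat > flip.py <<'E'
from ros import *
a,b,s=-13.3,9.8,4.
def tcp(th,phi,de,up=0,lift=0):
    t=np.radians(th); f=np.radians(phi)
    if th<=90:
        B=np.array([-75-14*np.sin(t),lift])
        C=B+100*np.array([-np.cos(t),np.sin(t)])+s*np.array([np.sin(t),np.cos(t)])
    else:
        al=t-np.pi/2; F=np.array([-75-22*np.tan(al),0])
        C=F+100*np.array([np.sin(al),np.cos(al)])-(14-s)*np.array([np.cos(al),-np.sin(al)])
    C=C+de*np.array([np.cos(t),-np.sin(t)])+up*np.array([np.sin(t),np.cos(t)])
    return C-a*np.array([np.sin(f),-np.cos(f)])-b*np.array([np.cos(f),np.sin(f)])
def phi(th): return 10-.25*th
def go(ths,de,y=-16.1,up=0,lift=0,grip=85):
    T=[]
    for th in ths:
        x,z=tcp(th,phi(th),de,up,lift); T.append((x,y,z,phi(th),1))
    rows(T,grip)
E
rm -f cmd.json; python3 - <<'E'
from flip import *
p,M,sg=load(); p=p+Rb@[.0011,0,0]; json.dump(dict(p=p.tolist(),R=M.tolist(),sg=sg),open('cmd.json','w'))
print(bf(p),tcp(0,10,0),tcp(0,10,1.1))
go([1,2,3.5,5],1.3)
E
```

```text
[-181.2  -16.1  -10.8] [-182.34159522  -10.79969526] [-181.24159522  -10.79969526]
[[85.0, -0.018, 0, -0.003, -0.001, -0.005, -0.002], [85.0, -0.017, 0, -0.001, 0, -0.006, 0], [85.0, -0.026, 0, -0.002, 0, -0.008, 0], [85.0, -0.027, 0, -0.002, 0, -0.008, 0]]
```

Call:
step_arm([
  [85, -0.018, 0, -0.003, -0.001, -0.005, -0.002],
  [85, -0.017, 0, -0.001, 0, -0.006, 0],
  [85, -0.026, 0, -0.002, 0, -0.008, 0],
  [85, -0.027, 0, -0.002, 0, -0.008, 0],
])

```text
time_s: 6.7
tool_pos: [0.4651, -0.1922, -0.0021]
eef_rot: [0.751, 0.108, -0.645, 0.092]
ft_force: [-3.0, -3.2, -1.6]
finger_gap: 0.0851
```

```bash
cat >> ros.py <<'E'
def tilt():
    im,d,p=cap('top'); X=pts(d,p); q=(X-ob)@Rb*1000
    m=(d>0)&(q[...,0]>-210)&(q[...,0]<60)&(abs(q[...,1]+13)<25)&(q[...,2]>-3)
    for x0 in range(-190,-20,10):
        k=m&(abs(q[...,0]-x0)<3)
        if k.sum()>5: print(x0,'z %.0f'%np.median(q[...,2][k]),end='; ')
    print()
E
python3 -c "
from flip import *
st();tilt()"
```

```text
t 6.7 tcp [-183.   -15.9   -2.1] phi 8.7 F(board) [-3.78 -2.27 -1.65] gap 0.085 q [-0.62  0.54  2.03  0.26  0.49  0.45]
cmd [-181.9  -16.1   -2. ]
-190 z 412; -180 z 346; -170 z 267; -160 z 20; -150 z 19; -140 z 19; -130 z 17; -120 z 17; -110 z 16; -100 z 15; -90 z 14; -80 z 13; -70 z 20; -60 z 20; -50 z 21; -40 z 20; -30 z 20;
```

The plate follows: its tilt is about 5°.

```bash
python3 -c "
from flip import *
go([6,8,10,12,14],1.9)"
```

```text
[[85.0, -0.015, 0, -0.008, 0, -0.006, 0], [85.0, -0.035, 0, -0.005, 0, -0.011, 0], [85.0, -0.033, 0, -0.005, 0, -0.011, 0], [85.0, -0.034, 0, -0.006, 0, -0.011, 0], [85.0, -0.033, 0, -0.007, 0, -0.011, 0]]
```

Call:
step_arm([
  [85, -0.015, 0, -0.008, 0, -0.006, 0],
  [85, -0.035, 0, -0.005, 0, -0.011, 0],
  [85, -0.033, 0, -0.005, 0, -0.011, 0],
  [85, -0.034, 0, -0.006, 0, -0.011, 0],
  [85, -0.033, 0, -0.007, 0, -0.011, 0],
])

```text
time_s: 7.25
tool_pos: [0.4657, -0.1918, 0.0132]
eef_rot: [0.738, 0.106, -0.659, 0.094]
ft_force: [-3.6, -2.0, 0.7]
finger_gap: 0.0852
```

```bash
python3 -c "
from flip import *
st();tilt()
go([16,18,20,22,24],1.9)"
```

```text
t 7.2 tcp [-182.2  -15.8   13.2] phi 6.5 F(board) [-3.97 -0.89  0.68] gap 0.085 q [-0.59  0.51  1.99  0.16  0.57  0.56]
cmd [-180.9  -16.1   13.3]
-190 z 424; -180 z 416; -170 z 242; -160 z 386; -150 z 32; -140 z 28; -130 z 27; -120 z 24; -110 z 21; -100 z 19; -90 z 16; -80 z 14; -70 z 21; -60 z 21; -50 z 20; -40 z 20; -30 z 21; 
[[85.0, -0.033, 0, -0.008, 0, -0.011, 0], [85.0, -0.032, 0, -0.009, 0, -0.012, 0], [85.0, -0.032, 0, -0.01, 0, -0.011, 0], [85.0, -0.031, 0, -0.011, 0, -0.011, 0], [85.0, -0.031, 0, -0.011, 0, -0.011, 0]]
```

```bash
python3 - <<'E'
from flip import *
p=np.array([-180.9,-16.1,13.3]);s_=env.get_state()
# restore command to th=14 state
p_,M,sg=load(); M=rot(phi(14),sg); p_=ob+Rb@(np.array([*tcp(14,phi(14),1.9),0])[[0,2,1]]/1000+np.array([0,-.0161,0])); json.dump(dict(p=p_.tolist(),R=M.tolist(),sg=sg),open('cmd.json','w')); print(bf(p_))
go([16,18,20,22,24],2.4)
E
```

```text
[-180.8  -16.1   13.3]
[[85.0, -0.031, 0, -0.013, 0, -0.011, 0], [85.0, -0.032, 0, -0.008, 0, -0.011, 0], [85.0, -0.032, 0, -0.01, 0, -0.011, 0], [85.0, -0.031, 0, -0.011, 0, -0.011, 0], [85.0, -0.031, 0, -0.011, 0, -0.012, 0]]
```

Call:
step_arm([
  [85, -0.031, 0, -0.013, 0, -0.011, 0],
  [85, -0.032, 0, -0.008, 0, -0.011, 0],
  [85, -0.032, 0, -0.01, 0, -0.011, 0],
  [85, -0.031, 0, -0.011, 0, -0.011, 0],
  [85, -0.031, 0, -0.011, 0, -0.012, 0],
])

```text
time_s: 7.8
tool_pos: [0.4689, -0.1907, 0.0294]
eef_rot: [0.723, 0.104, -0.676, 0.096]
ft_force: [-4.8, -3.4, 1.4]
finger_gap: 0.0853
```

```bash
python3 -c "
from flip import *
st();tilt()
go([26,28,30,32,34],2.4)"
```

```text
t 7.8 tcp [-178.8  -15.6   29.4] phi 3.9 F(board) [-5.55 -1.92  1.41] gap 0.085 q [-0.56  0.49  1.95  0.08  0.66  0.66]
cmd [-177.1  -16.1   29.4]
-190 z 442; -180 z 441; -170 z 435; -160 z 413; -150 z 433; -140 z 412; -130 z 37; -120 z 32; -110 z 28; -100 z 24; -90 z 18; -80 z 14; -70 z 21; -60 z 21; -50 z 21; -40 z 21; -30 z 21; 
[[85.0, -0.03, 0, -0.012, 0, -0.011, 0], [85.0, -0.03, 0, -0.013, 0, -0.011, 0], [85.0, -0.029, 0, -0.014, 0, -0.011, 0], [85.0, -0.029, 0, -0.014, 0, -0.011, 0], [85.0, -0.028, 0, -0.016, 0, -0.011, 0]]
```

Call:
step_arm([
  [85, -0.03, 0, -0.012, 0, -0.011, 0],
  [85, -0.03, 0, -0.013, 0, -0.011, 0],
  [85, -0.029, 0, -0.014, 0, -0.011, 0],
  [85, -0.029, 0, -0.014, 0, -0.011, 0],
  [85, -0.028, 0, -0.016, 0, -0.011, 0],
])

```text
time_s: 8.35
tool_pos: [0.4754, -0.1886, 0.0446]
eef_rot: [0.709, 0.102, -0.691, 0.098]
ft_force: [-4.8, -0.3, 2.0]
finger_gap: 0.0851
```

```bash
python3 -c "
from flip import *
st();tilt()
go([36,38,40,42,44],2.4)"
```

```text
t 8.3 tcp [-172.1  -15.4   44.6] phi 1.4 F(board) [-4.73  1.07  2.01] gap 0.085 q [-0.53  0.48  1.9   0.03  0.74  0.74]
cmd [-170.9  -16.1   44.4]
-190 z 456; -180 z 457; -170 z 457; -160 z 455; -150 z 447; -140 z 440; -130 z 442; -120 z 435; -110 z 35; -100 z 27; -90 z 20; -80 z 14; -70 z 21; -60 z 20; -50 z 20; -40 z 21; -30 z 21; 
[[85.0, -0.027, 0, -0.016, 0, -0.011, 0], [85.0, -0.027, 0, -0.017, 0, -0.011, 0], [85.0, -0.027, 0, -0.018, 0, -0.011, 0], [85.0, -0.025, 0, -0.019, 0, -0.012, 0], [85.0, -0.025, 0, -0.019, 0, -0.011, 0]]
```

Call:
step_arm([
  [85, -0.027, 0, -0.016, 0, -0.011, 0],
  [85, -0.027, 0, -0.017, 0, -0.011, 0],
  [85, -0.027, 0, -0.018, 0, -0.011, 0],
  [85, -0.025, 0, -0.019, 0, -0.012, 0],
  [85, -0.025, 0, -0.019, 0, -0.011, 0],
])

```text
time_s: 8.9
tool_pos: [0.4841, -0.1863, 0.0579]
eef_rot: [-0.693, -0.099, 0.706, -0.101]
ft_force: [-4.7, -1.0, 3.3]
finger_gap: 0.0849
```

```bash
python3 -c "
from flip import *
st();tilt()
go([46,48,50,52,54],2.4)
cap('scene','s3.png'); cv2.imwrite('pics/c3.png',cv2.resize(cv2.imread('pics/s3.png')[130:290,260:500],None,fx=3,fy=3))"
```

```text
t 8.9 tcp [-163.   -15.7   57.9] phi -1.1 F(board) [-4.78  0.35  3.28] gap 0.085 q [-0.49  0.48  1.85 -0.02  0.83  0.81]
cmd [-162.2  -16.1   57.5]
-190 z 461; -180 z 466; -170 z 469; -160 z 470; -150 z 470; -140 z 469; -130 z 465; -120 z 459; -110 z 455; -100 z 458; -90 z 432; -80 z 13; -70 z 20; -60 z 21; -50 z 21; -40 z 20; -30 z 20; 
[[85.0, -0.025, 0, -0.02, 0, -0.011, 0], [85.0, -0.023, 0, -0.021, 0, -0.011, 0], [85.0, -0.023, 0, -0.021, 0, -0.011, 0], [85.0, -0.022, 0, -0.022, 0, -0.011, 0], [85.0, -0.022, 0, -0.023, 0, -0.011, 0]]
```

View pics/c3.png

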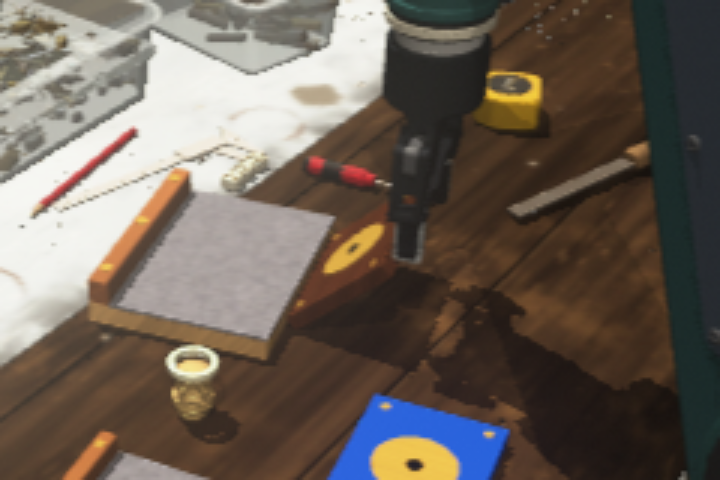

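The plate is tilted at about 45° at crop (350,260), with its far edge on the step and the fingertips on its near edge at (405,250).

Call:
step_arm([
  [85, -0.025, 0, -0.02, 0, -0.011, 0],
  [85, -0.023, 0, -0.021, 0, -0.011, 0],
  [85, -0.023, 0, -0.021, 0, -0.011, 0],
  [85, -0.022, 0, -0.022, 0, -0.011, 0],
  [85, -0.022, 0, -0.023, 0, -0.011, 0],
])

```text
time_s: 9.5
tool_pos: [0.4951, -0.1833, 0.0692]
eef_rot: [-0.678, -0.097, 0.721, -0.103]
ft_force: [-6.0, -1.1, 4.1]
finger_gap: 0.0849
```

```bash
python3 -c "
from flip import *
st()
go([56,58,60,62,64],2.2)"
```

```text
t 9.5 tcp [-151.7  -15.9   69.2] phi -3.5 F(board) [-6.04  0.58  4.08] gap 0.085 q [-0.46  0.48  1.79 -0.05  0.91  0.86]
cmd [-151.1  -16.1   68.6]
[[85.0, -0.022, 0, -0.023, 0, -0.011, 0], [85.0, -0.02, 0, -0.024, 0, -0.011, 0], [85.0, -0.02, 0, -0.025, 0, -0.012, 0], [85.0, -0.018, 0, -0.025, 0, -0.011, 0], [85.0, -0.018, 0, -0.027, 0, -0.011, 0]]
```

Call:
step_arm([
  [85, -0.022, 0, -0.023, 0, -0.011, 0],
  [85, -0.02, 0, -0.024, 0, -0.011, 0],
  [85, -0.02, 0, -0.025, 0, -0.012, 0],
  [85, 0, 0, 0, 0, 0, 0],
])

```text
time_s: 9.9
tool_pos: [0.5032, -0.1812, 0.0752]
eef_rot: [-0.669, -0.096, 0.73, -0.104]
ft_force: [-5.5, -0.8, 6.4]
finger_gap: 0.0846
```

```bash
cat >> flip.py <<'E'
def setcmd(th,de,y=-16.1):
    _,_,sg=load(); x,z=tcp(th,phi(th),de); p=ob+Rb@(np.array([x,y,z])/1000)
    json.dump(dict(p=p.tolist(),R=rot(phi(th),sg).tolist(),sg=sg),open('cmd.json','w'))
def ft(th):
    F=np.mean([env.get_state()['ft_force'] for _ in range(3)],0); F=Rb.T@F; t=np.radians(th)
    print('axial %.1f tang %.1f'%(-F[0]*np.cos(t)+F[2]*np.sin(t), -(F[0]*np.sin(t)+F[2]*np.cos(t))))
E
python3 -c "
from flip import *
setcmd(60,2.2);st();ft(60)
import json
go([62,64,66,68],2.0)
cap('wrist','w4.png');cap('scene','s4.png')
a=cv2.resize(cv2.imread('pics/s4.png')[130:290,260:500],None,fx=2.5,fy=2.5);b=cv2.resize(cv2.imread('pics/w4.png'),(600,450))[:,:]
cv2.imwrite('pics/c4.png',cv2.resize(cv2.vconcat([a,b]),(423,600)))"
```

```text
t 9.9 tcp [-143.3  -16.1   75.2] phi -5.0 F(board) [-5.5   0.82  6.4 ] gap 0.085 q [-0.43  0.49  1.75 -0.07  0.96  0.89]
cmd [-143.5  -16.1   74.3]
axial 8.3 tang 1.6
[[85.0, -0.02, 0, -0.024, 0, -0.011, 0], [85.0, -0.018, 0, -0.027, 0, -0.011, 0], [85.0, -0.017, 0, -0.027, 0, -0.011, 0], [85.0, -0.016, 0, -0.027, 0, -0.011, 0]]
```

View pics/c4.png

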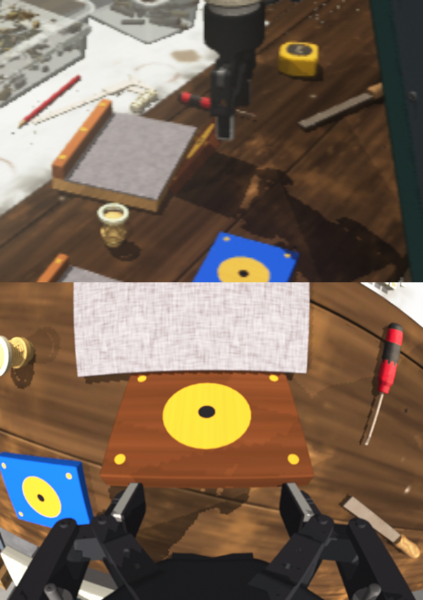

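The plate now leans at about 60° against the step, with both fingertips on its upper edge (wrist view, around y=485).

```bash
python3 -c "
from flip import *
setcmd(60,2.2)
go([62,64,66,68,70],1.6)"
```

```text
[[85.0, -0.024, 0, -0.022, 0, -0.011, 0], [85.0, -0.018, 0, -0.027, 0, -0.011, 0], [85.0, -0.017, 0, -0.027, 0, -0.011, 0], [85.0, -0.016, 0, -0.027, 0, -0.011, 0], [85.0, -0.016, 0, -0.028, 0, -0.012, 0]]
```

Call:
step_arm([
  [85, -0.024, 0, -0.022, 0, -0.011, 0],
  [85, -0.018, 0, -0.027, 0, -0.011, 0],
  [85, -0.017, 0, -0.027, 0, -0.011, 0],
  [85, -0.016, 0, -0.027, 0, -0.011, 0],
  [85, -0.016, 0, -0.028, 0, -0.012, 0],
])

```text
time_s: 10.5
tool_pos: [0.5167, -0.1775, 0.0826]
eef_rot: [-0.653, -0.093, 0.744, -0.107]
ft_force: [-3.4, -0.5, 5.1]
finger_gap: 0.0854
```

```bash
python3 -c "
from flip import *
st();ft(70);ft(70)
go([72,74,76,78,80],1.2)"
```

```text
t 10.5 tcp [-129.3  -16.4   82.6] phi -7.5 F(board) [-3.36  0.49  5.12] gap 0.085 q [-0.4   0.51  1.69 -0.1   1.04  0.94]
cmd [-129.5  -16.1   82. ]
axial 6.0 tang 1.4
axial 6.0 tang 1.4
[[85.0, -0.018, 0, -0.027, 0, -0.011, 0], [85.0, -0.014, 0, -0.029, 0, -0.011, 0], [85.0, -0.013, 0, -0.03, 0, -0.011, 0], [85.0, -0.012, 0, -0.03, 0, -0.011, 0], [85.0, -0.012, 0, -0.031, 0, -0.011, 0]]
```

Call:
step_arm([
  [85, -0.018, 0, -0.027, 0, -0.011, 0],
  [85, -0.014, 0, -0.029, 0, -0.011, 0],
  [85, -0.013, 0, -0.03, 0, -0.011, 0],
  [85, -0.012, 0, -0.03, 0, -0.011, 0],
  [85, -0.012, 0, -0.031, 0, -0.011, 0],
])

```text
time_s: 11.0
tool_pos: [0.5317, -0.1732, 0.0871]
eef_rot: [-0.637, -0.091, 0.758, -0.108]
ft_force: [-0.6, 0.1, 6.2]
finger_gap: 0.0851
```

```bash
python3 -c "
from flip import *
st();ft(80)
go([82,84,86,88,90],1.0)"
```

```text
t 11.0 tcp [-113.7  -16.5   87.1] phi -9.9 F(board) [-0.51  0.29  6.21] gap 0.085 q [-0.37  0.54  1.63 -0.12  1.11  0.98]
cmd [-114.   -16.1   86.6]
axial 6.2 tang -0.6
[[85.0, -0.012, 0, -0.031, 0, -0.011, 0], [85.0, -0.01, 0, -0.031, 0, -0.011, 0], [85.0, -0.009, 0, -0.032, 0, -0.011, 0], [85.0, -0.008, 0, -0.033, 0, -0.012, 0], [85.0, -0.007, 0, -0.032, 0, -0.011, 0]]
```

```bash
python3 -c "
from flip import *
setcmd(80,1.2)
go([82,84,86,88,90],0.7)"
```

```text
[[85.0, -0.015, 0, -0.03, 0, -0.011, 0], [85.0, -0.01, 0, -0.031, 0, -0.011, 0], [85.0, -0.009, 0, -0.032, 0, -0.011, 0], [85.0, -0.008, 0, -0.033, 0, -0.011, 0], [85.0, -0.008, 0, -0.033, 0, -0.012, 0]]
```

Call:
step_arm([
  [85, -0.015, 0, -0.03, 0, -0.011, 0],
  [85, -0.01, 0, -0.031, 0, -0.011, 0],
  [85, -0.009, 0, -0.032, 0, -0.011, 0],
  [85, -0.008, 0, -0.033, 0, -0.011, 0],
  [85, -0.008, 0, -0.033, 0, -0.012, 0],
])

```text
time_s: 11.5
tool_pos: [0.5475, -0.1686, 0.0889]
eef_rot: [-0.62, -0.088, 0.772, -0.11]
ft_force: [0.2, 0.5, 4.9]
finger_gap: 0.0848
```

```bash
python3 -c "
from flip import *
st();ft(90)
go([92,94,96,98,100],0.5)
cap('scene','s5.png');cap('wrist','w5.png')
a=cv2.resize(cv2.imread('pics/s5.png')[130:290,260:500],None,fx=2.5,fy=2.5);b=cv2.resize(cv2.imread('pics/w5.png'),(600,450))[:,:]
cv2.imwrite('pics/c5.png',cv2.resize(cv2.vconcat([a,b]),(423,600)))"
```

```text
t 11.5 tcp [-97.2 -16.5  88.9] phi -12.5 F(board) [0.29 0.41 4.95] gap 0.085 q [-0.34  0.57  1.56 -0.14  1.19  1.01]
cmd [-97.4 -16.1  88.5]
axial 4.9 tang -0.3
[[85.0, -0.011, 0, -0.024, 0, -0.011, 0], [85.0, -0.009, 0, -0.025, 0, -0.011, 0], [85.0, -0.007, 0, -0.025, 0, -0.011, 0], [85.0, -0.007, 0, -0.025, 0, -0.011, 0], [85.0, -0.006, 0, -0.026, 0, -0.011, 0]]
```

View pics/c5.png

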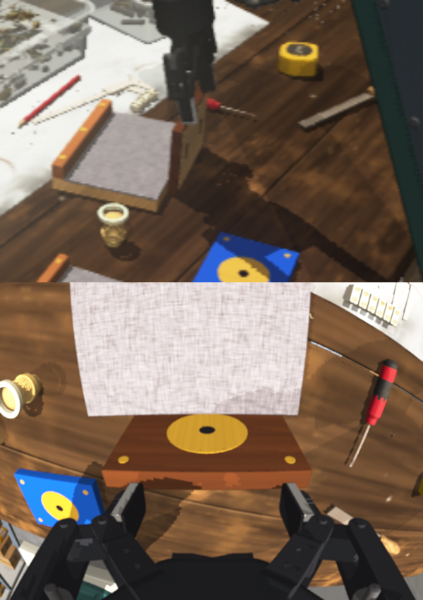

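Upright: the dark face is flush with the step and the fingertips are on the top edge. Next I carry it over, pressing less.

```bash
cat >> flip.py <<'E'
def phi(th): return 10-.25*th if th<=90 else -12.5-.8*(th-90)
E
python3 -c "
from flip import *
setcmd(90,.7)
go([92,94,96,98,100],0.35)"
```

```text
[[85.0, -0.015, 0, -0.021, 0, -0.036, 0], [85.0, -0.011, 0, -0.023, 0, -0.035, 0], [85.0, -0.011, 0, -0.022, 0, -0.036, 0], [85.0, -0.01, 0, -0.023, 0, -0.035, 0], [85.0, -0.009, 0, -0.022, 0, -0.036, 0]]
```

Call:
step_arm([
  [85, -0.015, 0, -0.021, 0, -0.036, 0],
  [85, -0.011, 0, -0.023, 0, -0.035, 0],
  [85, -0.011, 0, -0.022, 0, -0.036, 0],
  [85, -0.01, 0, -0.023, 0, -0.035, 0],
  [85, -0.009, 0, -0.022, 0, -0.036, 0],
])

```text
time_s: 12.1
tool_pos: [0.5585, -0.1649, 0.0905]
eef_rot: [-0.564, -0.081, 0.814, -0.116]
ft_force: [-0.7, -0.2, 1.3]
finger_gap: 0.0852
```

```bash
python3 -c "
from flip import *
st();ft(100);tilt()
go([102,104,106,108,110],0.35)"
```

```text
t 12.1 tcp [-85.7 -16.   90.5] phi -20.6 F(board) [-0.77 -0.01  1.32] gap 0.085 q [-0.28  0.65  1.43 -0.19  1.36  1.07]
cmd [-85.3 -16.1  90.8]
axial 1.2 tang 1.0
-90 z 572; -80 z 566; -70 z 540; -60 z 265; -50 z 299; -40 z 319; -30 z 344; 
[[85.0, -0.009, 0, -0.023, 0, -0.035, 0], [85.0, -0.009, 0, -0.022, 0, -0.036, 0], [85.0, -0.008, 0, -0.023, 0, -0.035, 0], [85.0, -0.008, 0, -0.023, 0, -0.036, 0], [85.0, -0.007, 0, -0.022, 0, -0.036, 0]]
```

```bash
python3 -c "
from flip import *
cap('scene','s6.png');cap('wrist','w6.png')
a=cv2.resize(cv2.imread('pics/s6.png')[130:250,300:480],None,fx=3.33,fy=3.33)[:,:600];b=cv2.resize(cv2.imread('pics/w6.png')[120:],(600,450))
a=cv2.resize(a,(600,400));cv2.imwrite('pics/c6.png',cv2.resize(cv2.vconcat([a,b]),(423,600)))
setcmd(100,.35)
go([102,104,106,108,110],0.9)"
```

```text
[[85.0, -0.004, 0, -0.023, 0, -0.036, 0], [85.0, -0.008, 0, -0.023, 0, -0.035, 0], [85.0, -0.009, 0, -0.022, 0, -0.036, 0], [85.0, -0.007, 0, -0.023, 0, -0.035, 0], [85.0, -0.007, 0, -0.022, 0, -0.036, 0]]
```

View pics/c6.png

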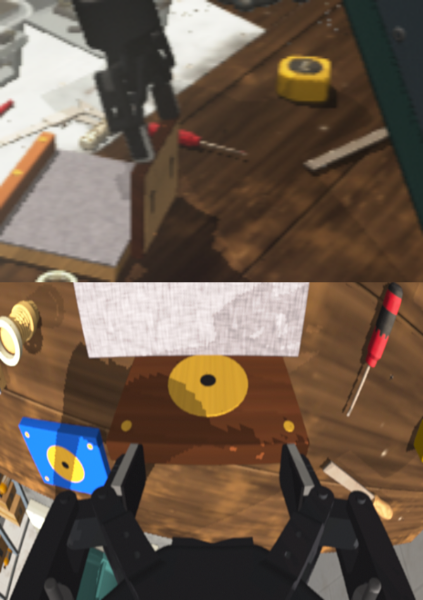

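```bash
cat > ang.py <<'E'
from flip import *
def ang():
    p=env.camera_params('wrist'); im,d=env.capture('wrist'); hsv=cv2.cvtColor(im,cv2.COLOR_RGB2HSV)
    h,s,v=[hsv[...,i].astype(int) for i in range(3)]; m=((h>18)&(h<35)&(s>130)&(v>120)).astype(np.uint8)
    n,l,S,c=cv2.connectedComponentsWithStats(m)
    k=[i for i in range(1,n) if S[i,4]>12]
    K=p['K'];Rw,t=np.array(p['R']),np.array(p['t']); cw=-Rw.T@t
    def ray(q):
        e=(np.array(q)-[K[0][2],K[1][2]])/K[0][0]; r=np.hypot(*e); return np.array([*(e/r*np.sin(r)),np.cos(r)])
    print('wrist dots',[(S[i,4],np.round(c[i]).tolist(),np.round(Rb.T@Rw.T@ray(c[i]),3).tolist()) for i in k],'cam',bf(cw))
    return [(S[i,4],c[i],Rb.T@Rw.T@ray(c[i])) for i in k], bf(cw)
E
python3 -c "
from ang import *
ang(); print(np.array(env.camera_params('wrist')['K']))"
```

```text
wrist dots [(np.int32(127), [42.0, 145.0], [-0.259, 0.676, -0.69]), (np.int32(35), [51.0, 157.0], [-0.295, 0.66, -0.691]), (np.int32(21), [35.0, 163.0], [-0.29, 0.692, -0.661]), (np.int32(35), [25.0, 165.0], [-0.284, 0.711, -0.643]), (np.int32(6511), [314.0, 236.0], [-0.615, 0.018, -0.789]), (np.int32(127), [191.0, 282.0], [-0.668, 0.343, -0.661]), (np.int32(150), [437.0, 282.0], [-0.677, -0.305, -0.67]), (np.int32(1293), [99.0, 325.0], [-0.668, 0.558, -0.493]), (np.int32(56), [3.0, 353.0], [-0.591, 0.742, -0.316]), (np.int32(23), [9.0, 436.0], [-0.691, 0.708, -0.149])] cam [ 38.6 -14.7 196.7]
[[371.64829954   0.         321.15190354]
 [  0.         371.64829954 237.75515101]
 [  0.           0.           1.        ]]
```

Wrist geometry puts the plate at only about 96°, so the tips have slid towards its front corner. The plate can stand alone when upright, so I'll ease it back to upright, let go, and push the pale back over instead.

```bash
cat >> flip.py <<'E'
def tc(C,f):
    f=np.radians(f); return np.array(C)-a*np.array([np.sin(f),-np.cos(f)])-b*np.array([np.cos(f),np.sin(f)])
def goC(L,y=-16.1,grip=85,**k):
    rows([(tc(C,f)[0],y,tc(C,f)[1],f,n) for C,f,n in L],grip,**k)
E
python3 -c "
from flip import *
setcmd(100,.35); p,M,sg=load(); print(bf(p))
goC([((-79,100.0),-14,9)])"
```

```text
[-85.3 -16.1  90.8]
[[85.0, 0.004, 0, 0.006, 0, 0.016, 0], [85.0, 0.004, 0, 0.006, 0, 0.016, 0], [85.0, 0.004, 0, 0.007, 0, 0.016, 0], [85.0, 0.003, 0, 0.006, 0, 0.016, 0], [85.0, 0.004, 0, 0.006, 0, 0.016, 0], [85.0, 0.004, 0, 0.007, 0, 0.016, 0], [85.0, 0.003, 0, 0.006, 0, 0.016, 0], [85.0, 0.003, 0, 0.007, 0, 0.016, 0], [85.0, 0.004, 0, 0.006, 0, 0.016, 0]]
```

Call:
step_arm([
  [85, 0.004, 0, 0.006, 0, 0.016, 0],
  [85, 0.004, 0, 0.006, 0, 0.016, 0],
  [85, 0.004, 0, 0.007, 0, 0.016, 0],
  [85, 0.003, 0, 0.006, 0, 0.016, 0],
  [85, 0.004, 0, 0.006, 0, 0.016, 0],
  [85, 0.004, 0, 0.007, 0, 0.016, 0],
  [85, 0.003, 0, 0.006, 0, 0.016, 0],
])

```text
time_s: 13.0
tool_pos: [0.5536, -0.1666, 0.09]
eef_rot: [-0.6, -0.086, 0.787, -0.112]
ft_force: [1.1, -1.2, 0.7]
finger_gap: 0.0849
```

```bash
cat >> ang.py <<'E'
def pang():
    D,cam=ang(); D=sorted(D,key=lambda q:-q[0]); r0=D[0]
    S=[q for q in D[1:] if q[1][1]>r0[1][1] and abs(q[1][0]-r0[1][0])<170 and 60<q[0]<400]
    L=min(S,key=lambda q:q[1][0]);Q=max(S,key=lambda q:q[1][0])
    dx=106/(L[2][1]/-L[2][0]-Q[2][1]/-Q[2][0]); st_=np.array([cam[0]-dx,cam[2]+dx*(L[2][2]/-L[2][0]+Q[2][2]/-Q[2][0])/2])
    e=np.array([r0[2][0],r0[2][2]]); w=np.array([cam[0],cam[2]])-st_
    k=np.roots([e@e,2*w@e,w@w-38**2]).real
    for kk in k:
        g=w+kk*e; print('stud',st_,'dir',g,'alpha %.1f'%np.degrees(np.arctan2(-g[0],-g[1])))
E
sed -i "s/    print('wrist dots.*//" ang.py
python3 -c "
from ang import *
st();pang()"
```

```text
t 13.0 tcp [-90.8 -16.2  90. ] phi -15.4 F(board) [ 0.72 -1.45  0.68] gap 0.085 q [-0.32  0.6   1.51 -0.16  1.25  1.04]
cmd [-91.7 -16.1  89.4]
stud [-75.28871145  88.13452583] dir [ -2.24689589 -37.93351366] alpha 3.4
stud [-75.28871145  88.13452583] dir [33.55531688 17.83369589] alpha -118.0
```

Call:
step_arm([
  [85, -0.01, 0, -0.002, 0, 0, 0],
  [85, -0.02, 0, -0.004, 0, 0, 0],
  [85, 0, 0, 0, 0, 0, 0],
])

```text
time_s: 13.35
tool_pos: [0.5556, -0.1661, 0.093]
eef_rot: [-0.6, -0.086, 0.787, -0.113]
ft_force: [-0.1, 0.2, -0.2]
finger_gap: 0.0852
```

```bash
python3 -c "
from ang import *
st();pang()"
```

```text
t 13.3 tcp [-88.8 -16.4  93. ] phi -15.4 F(board) [-0.04  0.27 -0.2 ] gap 0.085 q [-0.31  0.6   1.5  -0.16  1.26  1.04]
cmd [-91.7 -16.1  89.4]
stud [-73.45876541  87.84602773] dir [ -3.00053994 -37.88135109] alpha 4.5
stud [-73.45876541  87.84602773] dir [33.04074381 18.76990273] alpha -119.6
```

```bash
rm cmd.json; python3 -c "
from ang import *
rows([(-90,-16.1,118,-10,4),(-140,-16.1,122,0,4),(-150,-16.1,122,5,2)],85)
rows([(-150,-16.1,62,5,5),(-150,-16.1,62,5,1)],85)"
```

```text
[[85.0, -0.06, -0.001, 0.019, 0, 0.03, 0], [85.0, -0.06, 0, 0.018, 0, 0.03, 0], [85.0, -0.061, -0.001, 0.017, 0, 0.03, 0], [85.0, -0.061, 0, 0.015, -0.001, 0.03, 0], [85.0, 0.012, 0, 0.125, 0, 0.056, 0], [85.0, 0.006, 0, 0.125, 0, 0.055, 0], [85.0, 0.001, 0, 0.125, 0, 0.056, 0], [85.0, -0.004, -0.001, 0.125, 0, 0.056, 0], [85.0, 0, 0, 0.05, 0, 0.055, 0], [85.0, -0.003, 0, 0.05, 0, 0.056, 0]]
[[85.0, 0.12, 0, 0.011, 0, 0, 0], [85.0, 0.119, 0, 0.01, 0, 0, 0], [85.0, 0.12, 0, 0.011, 0, 0, 0], [85.0, 0.119, 0, 0.01, 0, 0, 0], [85.0, 0.12, 0, 0.011, 0, 0, 0], [85.0, 0, 0, 0, 0, 0, 0]]
```

Call:
step_arm([
  [85, -0.06, 0, 0.019, 0, 0.03, 0],
  [85, -0.06, 0, 0.018, 0, 0.03, 0],
  [85, -0.06, 0, 0.017, 0, 0.03, 0],
  [85, -0.06, 0, 0.015, 0, 0.03, 0],
  [85, 0.012, 0, 0.125, 0, 0.056, 0],
  [85, 0.006, 0, 0.125, 0, 0.056, 0],
  [85, 0, 0, 0.125, 0, 0.056, 0],
  [85, -0.004, 0, 0.125, 0, 0.056, 0],
  [85, 0, 0, 0.05, 0, 0.056, 0],
  [85, -0.003, 0, 0.05, 0, 0.056, 0],
])

```text
time_s: 14.4
tool_pos: [0.4959, -0.1836, 0.1228]
eef_rot: [0.732, 0.104, -0.667, 0.096]
ft_force: [-0.1, -0.6, -0.6]
finger_gap: 0.0851
```

```bash
python3 -c "
from ang import *
st();cap('wrist','w7.png');cap('scene','s7.png')
a=cv2.resize(cv2.imread('pics/s7.png')[130:250,300:480],(600,400));b=cv2.resize(cv2.imread('pics/w7.png')[120:],(600,450))
cv2.imwrite('pics/c7.png',cv2.resize(cv2.vconcat([a,b]),(423,600)))"
```

```text
t 14.4 tcp [-150.9  -16.4  122.8] phi 5.3 F(board) [-0.28 -0.54 -0.6 ] gap 0.085 q [-0.53  0.35  1.85  0.09  0.88  0.7 ]
cmd [-150.   -16.1   62. ]
```

View pics/c7.png

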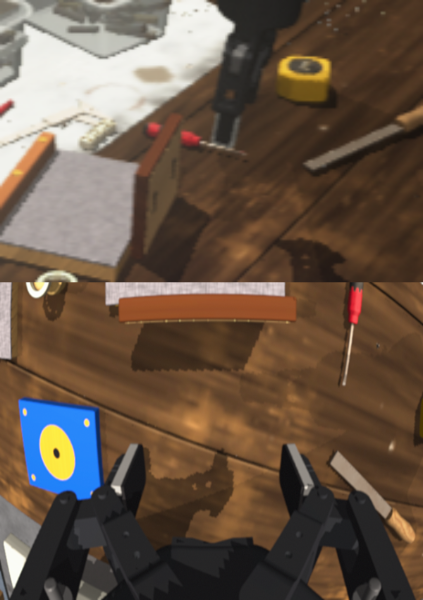

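The plate stands upright on its own against the step, and the fingers are free behind it. Next I lower them and push the back.

Call:
step_arm([
  [85, 0.12, 0, 0.01, 0, 0, 0],
  [85, 0.12, 0, 0.01, 0, 0, 0],
  [85, 0.12, 0, 0.01, 0, 0, 0],
  [85, 0.12, 0, 0.01, 0, 0, 0],
  [85, 0.12, 0, 0.01, 0, 0, 0],
  [85, 0, 0, 0, 0, 0, 0],
])

```text
time_s: 15.1
tool_pos: [0.4955, -0.1822, 0.0593]
eef_rot: [0.729, 0.105, -0.669, 0.095]
ft_force: [-0.2, 0.5, 1.1]
finger_gap: 0.085
```

```bash
rm cmd.json; python3 -c "
from ang import *
st()
rows([(-106,-16.1,63,5,8),(-96,-16.1,64,5,5)],85)
rows([(-76,-16.1,64,5,10)],85)
rows([(-56,-16.1,66,5,10)],85)"
```

```text
t 15.1 tcp [-151.   -14.9   59.3] phi 4.9 F(board) [-0.08  0.5   1.05] gap 0.085 q [-0.53  0.46  1.89  0.1   0.74  0.69]
cmd [-151.   -14.9   59.3]
[[85.0, 0, 0.001, -0.056, 0, 0, 0], [85.0, 0, 0.002, -0.057, 0, 0, 0.001], [85.0, 0.001, 0.001, -0.056, 0, 0.001, 0], [85.0, 0, 0.002, -0.057, 0, 0, 0.001], [85.0, 0, 0.001, -0.056, 0, 0, 0], [85.0, 0, 0.002, -0.056, 0, 0, 0.001], [85.0, 0, 0.001, -0.057, -0.001, 0.001, 0], [85.0, 0.001, 0.002, -0.056, 0, 0, 0.001], [85.0, 0, 0, -0.02, 0, 0, 0], [85.0, -0.001, 0, -0.02, 0, 0, 0]]
[[85.0, 0, 0, -0.02, 0, 0, 0], [85.0, 0, 0, -0.021, 0, 0, 0], [85.0, 0, 0, -0.02, 0, 0, 0]]
[[85.0, 0.002, 0, -0.02, 0, 0, 0], [85.0, 0.001, 0, -0.02, 0, 0, 0], [85.0, 0.002, 0, -0.02, 0, 0, 0], [85.0, 0.002, 0, -0.02, 0, 0, 0], [85.0, 0.002, 0, -0.02, 0, 0, 0], [85.0, 0.001, 0, -0.019, 0, 0, 0], [85.0, 0.002, 0, -0.02, 0, 0, 0], [85.0, 0.002, 0, -0.02, 0, 0, 0], [85.0, 0.001, 0, -0.02, 0, 0, 0], [85.0, 0.002, 0, -0.02, 0, 0, 0]]
[[85.0, 0, 0, -0.02, 0, 0, 0], [85.0, 0, 0, -0.02, 0, 0, 0], [85.0, -0.001, 0, -0.02, 0, 0, 0], [85.0, 0, 0, -0.02, 0, 0, 0], [85.0, 0, 0, -0.02, 0, 0, 0], [85.0, 0, 0, -0.021, 0, 0, 0], [85.0, -0.001, 0, -0.02, 0, 0, 0], [85.0, 0, 0, -0.02, 0, 0, 0], [85.0, 0, 0, -0.02, 0, 0, 0], [85.0, 0, 0, -0.02, 0, 0, 0]]
```

Call:
step_arm([
  [85, 0, 0, -0.056, 0, 0, 0],
  [85, 0, 0, -0.056, 0, 0, 0],
  [85, 0, 0, -0.056, 0, 0, 0],
  [85, 0, 0, -0.056, 0, 0, 0],
  [85, 0, 0, -0.056, 0, 0, 0],
  [85, 0, 0, -0.056, 0, 0, 0],
  [85, 0, 0, -0.056, 0, 0, 0],
  [85, 0, 0, -0.056, 0, 0, 0],
  [85, 0, 0, -0.02, 0, 0, 0],
  [85, 0, 0, -0.02, 0, 0, 0],
])

```text
time_s: 16.1
tool_pos: [0.5435, -0.1694, 0.0659]
eef_rot: [0.73, 0.105, -0.668, 0.095]
ft_force: [-0.8, 0.1, -1.1]
finger_gap: 0.0848
```

Call:
step_arm([
  [85, 0, 0, -0.02, 0, 0, 0],
  [85, 0, 0, -0.02, 0, 0, 0],
  [85, 0, 0, -0.02, 0, 0, 0],
])

```text
time_s: 16.4
tool_pos: [0.5491, -0.1678, 0.0664]
eef_rot: [0.73, 0.104, -0.668, 0.095]
ft_force: [0.0, 0.5, 0.8]
finger_gap: 0.0852
```

Call:
step_arm([
  [85, 0, 0, -0.02, 0, 0, 0],
  [85, 0, 0, -0.02, 0, 0, 0],
  [85, 0, 0, -0.02, 0, 0, 0],
])

```text
time_s: 16.7
tool_pos: [0.555, -0.1661, 0.067]
eef_rot: [0.73, 0.104, -0.668, 0.095]
ft_force: [-0.8, -0.3, -0.3]
finger_gap: 0.085
```

Call:
step_arm([
  [85, 0, 0, -0.02, 0, 0, 0],
  [85, 0, 0, -0.02, 0, 0, 0],
  [85, 0, 0, -0.02, 0, 0, 0],
])

```text
time_s: 17.0
tool_pos: [0.5608, -0.1644, 0.0675]
eef_rot: [0.73, 0.104, -0.668, 0.095]
ft_force: [-0.2, 0.3, 0.3]
finger_gap: 0.0851
```

Call:
step_arm([
  [85, 0.003, 0, -0.02, 0, 0, 0],
  [85, 0.003, 0, -0.02, 0, 0, 0],
  [85, 0.003, 0, -0.02, 0, 0, 0],
  [85, 0.003, 0, -0.02, 0, 0, 0],
  [85, 0.003, 0, -0.02, 0, 0, 0],
])

```text
time_s: 17.5
tool_pos: [0.5705, -0.1616, 0.0669]
eef_rot: [0.73, 0.104, -0.668, 0.095]
ft_force: [0.4, 0.4, 0.4]
finger_gap: 0.0849
```

Call:
step_arm([
  [85, 0.003, 0, -0.02, 0, 0, 0],
  [85, 0.003, 0, -0.02, 0, 0, 0],
  [85, 0.003, 0, -0.02, 0, 0, 0],
  [85, 0.003, 0, -0.02, 0, 0, 0],
  [85, 0.003, 0, -0.02, 0, 0, 0],
])

```text
time_s: 18.0
tool_pos: [0.5801, -0.1588, 0.0663]
eef_rot: [0.73, 0.104, -0.668, 0.095]
ft_force: [-0.7, 0.2, 0.7]
finger_gap: 0.0849
```

```bash
rm -f cmd.json; python3 -c "
from ang import *
st();tilt()"
```

```text
t 18.0 tcp [-63.2 -16.2  66.3] phi 5.1 F(board) [-0.61  0.38  0.74] gap 0.085 q [-0.42  0.52  1.73  0.08  0.82  0.82]
cmd [-63.2 -16.2  66.3]
-190 z 528; -180 z 518; -170 z 507; -160 z 490; -150 z 475; -140 z 463; -130 z 467; -120 z 471; -110 z 475; -100 z 477; -90 z 478; -80 z 478; -70 z 477; -60 z 474; -50 z 469; -40 z 469; -30 z 232;
```

Call:
step_arm([
  [85, 0.003, 0, -0.025, 0, 0, 0],
  [85, 0.003, 0, -0.025, 0, 0, 0],
  [85, 0.003, 0, -0.025, 0, 0, 0],
  [85, 0.003, 0, -0.025, 0, 0, 0],
  [85, 0.003, 0, -0.025, 0, 0, 0],
  [85, 0.003, 0, -0.025, 0, 0, 0],
  [85, 0, 0, 0, 0, 0, 0],
  [85, 0, 0, 0, 0, 0, 0],
  [85, 0, 0, 0, 0, 0, 0],
  [85, 0, 0, 0, 0, 0, 0],
])

```text
time_s: 19.05
tool_pos: [0.5943, -0.1546, 0.0658]
eef_rot: [0.73, 0.104, -0.668, 0.095]
ft_force: [-0.8, 0.1, 0.4]
finger_gap: 0.0852
```

```bash
rm -f cmd.json; python3 -c "
from ang import *
st();cap('wrist','w8.png');cap('scene','s8.png')
a=cv2.resize(cv2.imread('pics/s8.png')[130:250,300:480],(600,400));b=cv2.resize(cv2.imread('pics/w8.png'),(600,450))
cv2.imwrite('pics/c8.png',cv2.resize(cv2.vconcat([a,b]),(423,600)))"
```

```text
t 19.1 tcp [-48.3 -16.2  65.8] phi 5.1 F(board) [-0.77  0.3   0.39] gap 0.085 q [-0.4   0.53  1.7   0.08  0.84  0.84]
cmd [-48.3 -16.2  65.8]
```

View pics/c8.png

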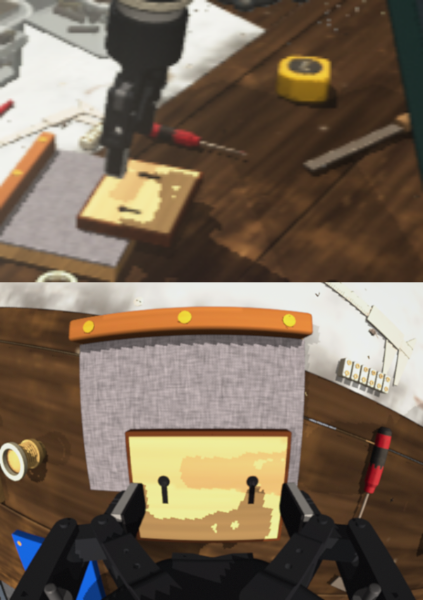

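The plate has fallen face down on the pad (pale back up), overhanging the step. I back off and measure.

```bash
cat >> ang.py <<'E'
def pale():
    im,d,p=cap('top'); X=(pts(d,p)-ob)@Rb*1000
    m=(d>0)&(X[...,2]>26)&(X[...,2]<46)&(X[...,0]>-150)&(X[...,0]<54)&(abs(X[...,1]+13)<85)
    m=cv2.morphologyEx(m.astype(np.uint8),cv2.MORPH_OPEN,np.ones((3,3)))
    n,l,S,c=cv2.connectedComponentsWithStats(m); i=1+np.argmax(S[1:,4]); q=X[l==i]
    A=np.c_[q[:,:2],np.ones(len(q))]; co=np.linalg.lstsq(A,q[:,2],rcond=None)[0]
    print('plate rect',cv2.minAreaRect(q[:,:2].astype(np.float32)),len(q),'z med %.1f'%np.median(q[:,2]),'slope deg',np.round(np.degrees(co[:2]),1))
E
python3 -c "
from ang import *
rows([(-60,-16,110,5,3),(-200,-16,110,5,5),(-200,-16,110,5,2)],85)"
```

```text
[[85.0, -0.15, -0.001, 0.026, 0, -0.001, 0], [85.0, -0.15, 0, 0.026, -0.001, 0, 0], [85.0, -0.15, -0.001, 0.026, 0, -0.001, 0], [85.0, -0.024, 0, 0.279, 0, 0, 0], [85.0, -0.025, 0, 0.279, 0, 0, 0], [85.0, -0.024, 0, 0.279, 0, 0, 0], [85.0, -0.025, 0, 0.278, 0, 0, 0], [85.0, -0.024, 0, 0.279, 0, 0, 0], [85.0, 0, 0, 0, 0, 0, 0], [85.0, 0, 0, 0, 0, 0, 0]]
```

Call:
step_arm([
  [85, -0.15, 0, 0.026, 0, 0, 0],
  [85, -0.15, 0, 0.026, 0, 0, 0],
  [85, -0.15, 0, 0.026, 0, 0, 0],
  [85, -0.024, 0, 0.28, 0, 0, 0],
  [85, -0.024, 0, 0.28, 0, 0, 0],
  [85, -0.024, 0, 0.28, 0, 0, 0],
  [85, -0.024, 0, 0.28, 0, 0, 0],
  [85, -0.024, 0, 0.28, 0, 0, 0],
  [85, 0, 0, 0, 0, 0, 0],
  [85, 0, 0, 0, 0, 0, 0],
])

```text
time_s: 20.15
tool_pos: [0.4486, -0.198, 0.1108]
eef_rot: [0.731, 0.103, -0.668, 0.095]
ft_force: [0.5, 0.8, 0.9]
finger_gap: 0.0852
```

```bash
rm -f cmd.json; python3 -c "
from ang import *
st();pale()"
```

```text
t 20.1 tcp [-200.4  -16.9  110.8] phi 5.2 F(board) [0.68 0.64 0.92] gap 0.085 q [-0.61  0.33  1.93  0.09  0.82  0.62]
cmd [-200.4  -16.9  110.8]
plate rect ((-67.46170806884766, -16.073097229003906), (130.48146057128906, 99.9341812133789), 89.99539184570312) 3625 z med 34.8 slope deg [-0. -0.]
```

The plate lies flat at centre (-67.5, -16) mm in the board frame and is square to it. It needs 74.5 mm to reach home.

```bash
python3 -c "
from ang import *
rows([(-160,-16,60,0,4),(-145,-16,15,0,5),(-145,-16,15,0,1)],85)"
```

```text
[[85.0, 0.135, -0.003, -0.087, 0, -0.029, -0.001], [85.0, 0.134, -0.003, -0.09, -0.001, -0.029, 0], [85.0, 0.131, -0.003, -0.094, 0, -0.029, -0.001], [85.0, 0.129, -0.003, -0.096, -0.001, -0.028, 0], [85.0, 0.09, 0, -0.03, 0, 0, 0], [85.0, 0.09, 0, -0.03, 0, 0, 0], [85.0, 0.09, 0, -0.03, 0, 0, 0], [85.0, 0.09, 0, -0.03, 0, 0, 0], [85.0, 0.09, 0, -0.03, 0, 0, 0], [85.0, 0, 0, 0, 0, 0, 0]]
```

Call:
step_arm([
  [85, 0.135, -0.003, -0.087, 0, -0.029, 0],
  [85, 0.134, -0.003, -0.09, 0, -0.029, 0],
  [85, 0.131, -0.003, -0.094, 0, -0.029, 0],
  [85, 0.129, -0.003, -0.096, 0, -0.028, 0],
  [85, 0.09, 0, -0.03, 0, 0, 0],
  [85, 0.09, 0, -0.03, 0, 0, 0],
  [85, 0.09, 0, -0.03, 0, 0, 0],
  [85, 0.09, 0, -0.03, 0, 0, 0],
  [85, 0.09, 0, -0.03, 0, 0, 0],
  [85, 0, 0, 0, 0, 0, 0],
])

```text
time_s: 21.2
tool_pos: [0.4998, -0.1806, 0.0125]
eef_rot: [-0.699, -0.1, 0.701, -0.1]
ft_force: [0.2, -0.3, -0.3]
finger_gap: 0.0852
```

Call:
step_arm([
  [85, 0, 0, -0.03, 0, 0, 0],
  [85, 0, 0, -0.03, 0, 0, 0],
  [85, 0, 0, -0.03, 0, 0, 0],
  [85, 0, 0, -0.03, 0, 0, 0],
  [85, 0, 0, -0.03, 0, 0, 0],
  [85, 0, 0, -0.03, 0, 0, 0],
  [85, 0, 0, -0.03, 0, 0, 0],
  [85, 0, 0, -0.03, 0, 0, 0],
  [85, 0, 0, -0.03, 0, 0, 0],
  [85, 0, 0, -0.03, 0, 0, 0],
])

```text
time_s: 22.2
tool_pos: [0.5291, -0.1723, 0.0136]
eef_rot: [-0.699, -0.1, 0.701, -0.1]
ft_force: [-1.7, -0.2, 0.7]
finger_gap: 0.0849
```

```bash
rm -f cmd.json; python3 -c "
from ang import *
st();pale()"
```

```text
t 22.2 tcp [-116.   -14.9   13.6] phi -0.1 F(board) [-1.71  0.24  0.69] gap 0.085 q [-0.44  0.58  1.8  -0.    0.76  0.85]
cmd [-116.   -14.9   13.6]
plate rect ((-55.2863883972168, -15.891220092773438), (99.72364807128906, 130.60162353515625), 0.04625817388296127) 2364 z med 34.8 slope deg [-0.1 -0.1]
```

Call:
step_arm([
  [85, -0.002, 0, -0.03, 0, 0, 0],
  [85, -0.002, 0, -0.03, 0, 0, 0],
  [85, -0.002, 0, -0.03, 0, 0, 0],
  [85, -0.002, 0, -0.03, 0, 0, 0],
  [85, -0.002, 0, -0.03, 0, 0, 0],
  [85, 0, 0, -0.03, 0, 0, 0],
  [85, 0, 0, -0.03, 0, 0, 0],
  [85, 0, 0, -0.03, 0, 0, 0],
  [85, 0, 0, -0.03, 0, 0, 0],
  [85, 0, 0, -0.03, 0, 0, 0],
])

```text
time_s: 23.25
tool_pos: [0.5581, -0.1639, 0.0146]
eef_rot: [-0.699, -0.1, 0.701, -0.1]
ft_force: [-2.0, 0.0, 0.3]
finger_gap: 0.0847
```

Call:
step_arm([
  [85, 0, 0, -0.03, 0, 0, 0],
  [85, 0, 0, -0.03, 0, 0, 0],
  [85, 0, 0, -0.03, 0, 0, 0],
  [85, 0, 0, -0.03, 0, 0, 0],
  [85, 0, 0, -0.03, 0, 0, 0],
  [85, 0, 0, -0.03, 0, 0, 0],
  [85, 0, 0, -0.03, 0, 0, 0],
  [85, 0, 0, -0.03, 0, 0, 0],
  [85, 0, 0, 0, 0, 0, 0],
])

```text
time_s: 24.15
tool_pos: [0.5817, -0.1572, 0.0145]
eef_rot: [-0.7, -0.1, 0.7, -0.1]
ft_force: [0.1, -0.2, -0.5]
finger_gap: 0.0852
```

```bash
rm -f cmd.json; python3 -c "
from ang import *
st();pale()"
```

```text
t 24.1 tcp [-61.2 -15.2  14.5] phi -0.0 F(board) [ 0.05 -0.23 -0.46] gap 0.085 q [-0.38  0.62  1.69 -0.    0.83  0.91]
cmd [-61.2 -15.2  14.5]
plate rect ((0.9998817443847656, -0.7858734130859375), (100.23654174804688, 96.86206817626953), 89.83174896240234) 1745 z med 34.8 slope deg [-0.2 -0.5]
```

Call:
step_arm([
  [85, 0, 0, -0.015, 0, 0, 0],
  [85, 0, 0, -0.015, 0, 0, 0],
  [85, 0, 0, -0.015, 0, 0, 0],
  [85, 0, 0, -0.01, 0, 0, 0],
  [85, 0, 0, 0, 0, 0, 0],
])

```text
time_s: 24.7
tool_pos: [0.5864, -0.1557, 0.0145]
eef_rot: [-0.7, -0.1, 0.7, -0.1]
ft_force: [-0.4, 0.3, 0.2]
finger_gap: 0.0852
```

Call:
step_arm([
  [85, 0, 0, -0.01, 0, 0, 0],
  [85, 0, 0, 0, 0, 0, 0],
])

```text
time_s: 24.9
tool_pos: [0.5873, -0.1554, 0.0145]
eef_rot: [-0.699, -0.1, 0.701, -0.1]
ft_force: [-0.3, 0.5, 0.6]
finger_gap: 0.0851
```

Call:
step_arm([
  [85, 0, 0, -0.007, 0, 0, 0],
  [85, 0, 0, 0, 0, 0, 0],
])

```text
time_s: 25.1
tool_pos: [0.5879, -0.1553, 0.0145]
eef_rot: [-0.699, -0.1, 0.701, -0.1]
ft_force: [-0.8, 0.0, -1.0]
finger_gap: 0.0849
```

Call:
step_arm([
  [85, 0, 0, -0.007, 0, 0, 0],
  [85, 0, 0, 0, 0, 0, 0],
])

```text
time_s: 25.3
tool_pos: [0.5886, -0.1551, 0.0145]
eef_rot: [-0.699, -0.1, 0.701, -0.1]
ft_force: [-1.0, -0.6, 0.6]
finger_gap: 0.0848
```

Call:
step_arm([
  [85, 0, 0, -0.007, 0, 0, 0],
  [85, 0, 0, 0, 0, 0, 0],
])

```text
time_s: 25.5
tool_pos: [0.589, -0.1549, 0.0145]
eef_rot: [-0.699, -0.1, 0.701, -0.1]
ft_force: [-1.7, -0.8, -0.3]
finger_gap: 0.0849
```

Call:
step_arm([
  [85, 0, 0, -0.007, 0, 0, 0],
  [85, 0, 0, 0, 0, 0, 0],
])

```text
time_s: 25.7
tool_pos: [0.589, -0.1548, 0.0145]
eef_rot: [-0.699, -0.1, 0.701, -0.1]
ft_force: [-4.5, -2.2, 1.6]
finger_gap: 0.0853
```

Call:
step_arm([
  [85, 0, 0, -0.005, 0, 0, 0],
  [85, 0, 0, 0, 0, 0, 0],
])

```text
time_s: 25.9
tool_pos: [0.589, -0.1548, 0.0145]
eef_rot: [-0.699, -0.1, 0.701, -0.1]
ft_force: [-6.0, -3.1, 4.7]
finger_gap: 0.0852
```

The plate is seated against the fence at about 7 N. I back off, lift and check.

Call:
step_arm([
  [85, 0, 0, 0.01, 0, 0, 0],
  [85, 0, 0, 0.05, 0, 0, 0],
  [85, -0.05, 0, 0.15, 0, 0, 0],
  [85, -0.25, 0, 0.25, 0, 0, 0],
  [85, -0.3, 0, 0.3, 0, 0, 0],
  [85, -0.3, 0, 0.3, 0, 0, 0],
  [85, -0.3, 0, 0.3, 0, 0, 0],
  [85, 0, 0, 0, 0, 0, 0],
  [85, 0, 0, 0, 0, 0, 0],
])

```text
time_s: 26.8
tool_pos: [0.4599, -0.1931, 0.1356]
eef_rot: [0.7, 0.099, -0.7, 0.1]
ft_force: [0.2, 0.6, 0.2]
finger_gap: 0.0848
```

```bash
rm -f cmd.json; python3 -c "
from ang import *
st();pale()
cap('top','t9.png'); cv2.imwrite('pics/c9.png',cv2.resize(cv2.imread('pics/t9.png')[130:330,280:540],None,fx=3,fy=3))"
```

```text
t 26.8 tcp [-188.2  -15.4  135.6] phi 0.0 F(board) [0.41 0.55 0.16] gap 0.085 q [-0.54  0.33  1.84 -0.    0.97  0.75]
cmd [-188.2  -15.4  135.6]
plate rect ((5.274272918701172, -15.673019409179688), (130.17019653320312, 97.31202697753906), 89.9645004272461) 3512 z med 34.9 slope deg [ 0.  -0.2]
```

View pics/c9.png

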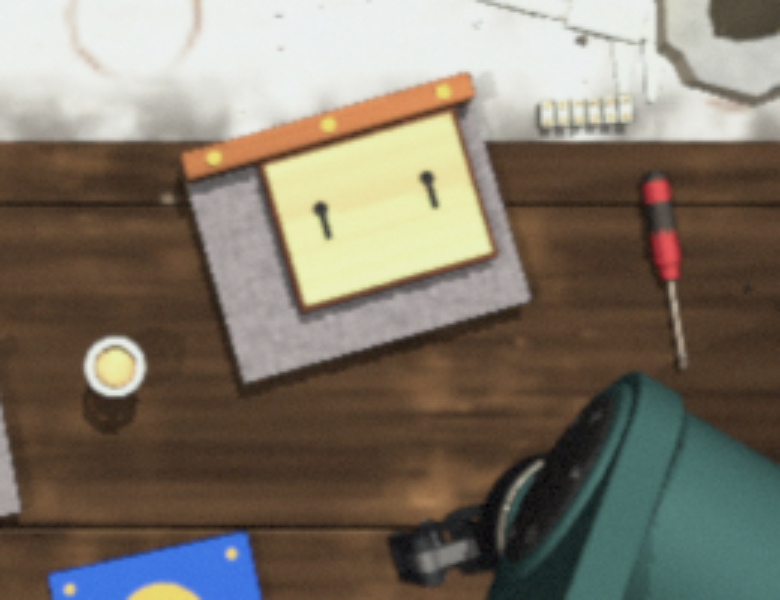

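The plate is face down with its far edge flush along the fence. Its near edge measures -43.4 mm, so the centre is at x ≈ 6.6 mm. The arm is clear and the lamp holder, driver and terminal strip have not moved.

```bash
python3 -c "
from plant import env
env.finish_job()"
```

```text
the job is handed in; nothing more can be done
```

The lamp mounting plate is turned over and lies face down on the pad, home against the fence. The job is handed in, at about 27 s of the 72 s allowed.

**What I did:** I pushed the plate against the step at about 7 N and dragged its near edge up with the open fingertips to upright. Just past upright the tips began to slide on the edge. I eased the plate back until it stood by itself, let go, and tipped it over by pushing its pale back. It fell flat, and I pushed it to the fence until the force read about 7 N, then backed off.

**Last checks:**

| Check | Measured |
|---|---|
| Plate centre, board x | about 6.6 mm (7 mm is home) |
| Plate centre, board y | about -16 mm |
| Squareness to the fence | within about 0.1° |
| Tilt on the pad | within about 0.2° |
| Arm | clear of everything, force reading at noise level |
| Highest force read during the work | about 8.5 N (read at the end of each move) |

In the last picture the lamp holder, screwdriver and terminal strip look unmoved; I did not measure them again.

One number differs. The final depth fit gave the plate's centre at 5.3 mm, because my mask cut off the strip next to the fence. The 6.6 mm comes from the near edge at -43.4 mm, and both values are inside the 2 to 11 mm limit.

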